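Get the rolling pin from behind the jars and tidy the board again

TASK

Clear the bottle, the square tin and the wooden tamper off the plywood board they share and stand all three upright on the round plaster bat; only then fetch the rolling pin from behind where they stood and lay it in the V-blocks of the empty wooden cradle, centred along its length. With the pin in its cradle, put the bottle, the tin and the tamper back upright on the board, each on the spot where it stood at the start, without tipping anything over and leaving the mallet, the clay pot and the wooden scraper alone.

Things in the scene. Friction and masses are not known exactly. Their poses are not given: they have to be found in the camera images.
- bottle_mid (a point): White plastic squeeze bottle, round, 56 mm across and 97 mm high to the shoulder, then tapering to a grey cap 28 mm across; 124 mm high in all, about 0.2 kg. Stands upright (z up). Point: on its axis, half-way up (62 mm above its foot). One of the three in a row on the board, in any order.
- tin_mid (a point): Bare steel square tin, 54 x 54 mm and 106 mm high, with a low dark round cap 40 mm across on top; 112 mm high in all, about 0.3 kg. Stands upright (z up); x and y axes square to its faces. Point: on its axis, half-way up (56 mm above its foot). One of the three in the row.
- tamper_mid (a point): Wooden tamper: dark round foot 60 mm across and 40 mm high, with an upright round handle 30 mm across on it; 122 mm high in all, about 0.2 kg. Stands upright (z up). Point: on its axis, half-way up (61 mm above its foot, so 21 mm above the foot disc's top, on the handle). One of the three in the row.
- pin_mid (a point): Wooden rolling pin lying level: barrel 38 mm across and 140 mm long, a handle 18 mm across and 32 mm long at each end (204 mm in all), about 0.2 kg. Point: the middle of its axis; its y axis runs along the pin. Starts in the board's V-blocks, too close behind the row of three to be grasped before they are cleared. Fingers fit at its middle, between the V-blocks.
- rack: Fixed plywood board, 160 (x) by 240 mm (y), 12 thick. Origin: centre of underside; -x edge towards the robot. Three cells drawn in thin dark lines, centres about x = -28, y = -76, 0, +76: bottle, tin and tamper stand there in any order. At x = +40, two dark V-blocks (90 deg V, 16 mm along y, 32 along x, 22 high) at y = +50 and -50 (mm): the pin lies there along y, its axis 45 mm above the table.
- bat: Fixed round plaster bat (the side area), 200 mm across, 15 mm thick, empty at the start. Origin: centre of its underside. To the left or the right of the board. All three pieces fit on it side by side, for example 55 mm from its centre and 120 degrees apart.
- cradle: Fixed empty wooden cradle: base 90 (x) by 150 mm (y), 12 thick; at x = 0, two dark V-blocks (90 deg V, 16 mm along y, 32 along x, 22 high) at y = +50 and -50 (mm). Origin: centre of underside; the pin shall lie along its y axis (either way round), its middle over the origin, its axis 45 mm above the table. On the other side of the plywood board from the bat.
- mallet_mid (a point): Wooden mallet lying on the table (head 65 x 100 x 60 mm, handle 170 mm long). Point: centre of the head; handle along its own -x axis. Leave alone.
- pot_mid (a point): Small round clay pot, 70 mm across, 80 mm high, upright. Point: on its axis, half-way up. Leave alone.
- scraper_mid (a point): Dark wooden scraper, flat, 50 x 100 x 10 mm, lying in front of the board. Point: its centre. Leave alone.

How it is judged:
By the outcome, as a careful person would: the job done as asked, in the order asked, and still so for the second after the job is handed in, with the robot touching nothing.
It also fails if it takes over 144 s, if anything falls off the work surface, if the arm or the gripper's body presses on something with over 40 N, if the wrist force passes 120 N, or if a joint passes its speed limit or range.

ROBOT

A 6-joint arm with a two-finger parallel gripper is mounted at the origin on the work surface. World frame = base frame: x ahead of the robot, y to its left, z up, the work surface at z = 0. Lengths are in m, angles in degrees, forces in N, time in s.
With the tool pointing down it reaches from about 0.275 to 0.75 m from the base axis. Payload 10.2 kg.
Tool frame: the origin (TCP) lies at the centre of the arm's flange, where the gripper is bolted on; the fingertips stand robot.nose_length ahead of it and the grasp point (between the pads) lies 155 mm ahead of it (robot.nose_length is the distance from the TCP to the fingertips, in m); z points along the fingers, y is the direction in which the jaws open and shut (so a half turn about z gives the same grasp; the last joint's range is limited). The gripper opens to 85 mm and grips with 20 to 120 N. Pads are 22 mm wide; open, the fingers measure 114 mm over their backs; the gripper's body (76 mm by 85 mm) begins 54 mm behind the grasp point. The pads swing forward as they close: fully open they stand 13 mm farther back than shut.
Start: joints at [-83.617, 17.928, 85.812, -0, 76.261, -12.8], TCP at [0.172, -0.496, 0.405] pointing down, gripper open.
Joint ranges: [-168.41, 168.41], [-55.51, 124.54], [10.69, 146.95], [-70.63, 250.63], [1, 178], [-165.06, 165.06]. Speed limits (degrees/s): [136.94, 136.94, 172.46, 180, 180, 180].

INTERFACE

Orientations are given as [roll, pitch, yaw] about the fixed x, y, z axes, in that order (R = Rz(yaw) Ry(pitch) Rx(roll)).
In Python, from station import robot, vision, close_job gives the robot as it stands.
- The arm moves only by the tool servo_tool, never from a script. Its argument "series" is a list of rows, each an object of numbers: "jaw": the opening, from 0 (shut) to 1 (fully open); "x", "y", "z": the shift along the tool's x, y, z in mm; "twist": the turn about the tool's z in rad. In form: [{"jaw": .., "x": .., "y": .., "z": .., "twist": ..}, ...]. A call has 1 to 10 rows; each row is the pose to reach, as a shift and turn from the pose measured when the call began, along the tool's axes at that moment; what a row does not reach only later rows make up. A row lasts 1/12 s, in which the tool goes at most 41.7 mm and 7.16 degrees, less where a joint would pass 70% of its speed; a pose out of reach is approached as far as the arm can. A call with a gripper value outside its range is refused whole. The fingers move at their own pace and stop on an object; "squeeze" is the grip in N (left out, the last holds). Time passes only in rows, so rows that repeat a pose let the fingers close. It gives the time, the measured TCP pose, the force and the opening at its end, in the units of the state.
- robot.get_obs(): the state, without advancing time (a new reading comes with each control period).
- vision.read_camera(name): name is "scene" or "top" or "wrist"; returns a dict with "image" (400x640x3 uint8, red, green, blue), "fx", "fy", "cx", "cy" (pixels), "rvec" (rotation vector, rad) and "tvec" (3), from world to camera coordinates, as OpenCV has them; the wrist camera has in their place "hand_eye" (4x4, takes a point from camera to tool coordinates, whose origin is the TCP and whose axes are the flange's). Camera axes: x right, y down, z forward; pixel columns grow to the right and rows downward; lengths in m; the calibration is good to about 2 mm. A picture is of the moment at which its call begins: read the wrist's pose just before it. There is no depth.
- close_job(): hands the job in, once; it reports no verdict.
The state is a dict: "clock": time; "joints": joint angles; "qvel": joint speeds; "joint_efforts": joint torques, N m; "ee_pos": TCP position; "tcp_rot": TCP orientation; "wrist_force": force on the tool from outside, world axes, zero at the start; "wrist_torque": the same for the moment, N m; "width": finger opening in m.
Only numpy, scipy, OpenCV 4.12 (cv2) and the standard library are available. Lean on these libraries where they do the work, as an engineer would, in place of code of your own. Each camera call takes 0.05 s, during which the arm holds its last target.

## Working session

There is one attempt and no reset: what is moved stays moved. The work goes in short steps, Python scripts to look and compute and a tool call to move; the robot and the scene stay as the last step left them, time stands still between calls to the robot, and variables do not carry over. Pictures are saved under pics/ and viewed, and the job is handed in when it is done.

Besides the shell and the picture viewer there is one more tool, called after "Request:" in YAML: its name, and indented under it one key for each argument. servo_tool: Moves the arm, as the interface text tells. Its arguments: {"type":"object","properties":{"series":{"type":"array","items":{"type":"object","properties":{"jaw":{"type":"number"},"x":{"type":"number"},"y":{"type":"number"},"z":{"type":"number"},"twist":{"type":"number"}}}},"squeeze":{"type":"number"}},"required":["series"]}

```bash
ls; mkdir -p pics
cat > h.py <<'E'
import numpy as np, cv2
from station import robot, vision
from scipy.spatial.transform import Rotation as R
def snap(name,fn):
    o=robot.get_obs(); c=vision.read_camera(name)
    cv2.imwrite('pics/'+fn,c['image'][:,:,::-1]); return o,c
def ext(c,o=None):
    if 'rvec' in c:
        Rm=R.from_rotvec(np.ravel(c['rvec'])).as_matrix(); t=np.ravel(c['tvec'])
    else:
        T=np.eye(4);T[:3,:3]=R.from_euler('xyz',o['tcp_rot'],degrees=True).as_matrix();T[:3,3]=o['ee_pos']
        W=np.linalg.inv(T@np.array(c['hand_eye'])); Rm=W[:3,:3];t=W[:3,3]
    return Rm,t
def px2w(c,u,v,z,o=None):
    Rm,t=ext(c,o); d=Rm.T@np.array([(u-c['cx'])/c['fx'],(v-c['cy'])/c['fy'],1]); C=-Rm.T@t
    return C+d*(z-C[2])/d[2]
def w2px(c,p,o=None):
    Rm,t=ext(c,o); q=(Rm@np.atleast_2d(p).T).T+t
    return np.c_[c['fx']*q[:,0]/q[:,2]+c['cx'],c['fy']*q[:,1]/q[:,2]+c['cy']]
E
python3 - <<'E'
from h import *
o,_=snap('top','top0.png'); print(o); 
o,c=snap('scene','scene0.png')
o,c=snap('wrist','wrist0.png'); print(c['hand_eye'],robot.nose_length)
E
```

```text
pics
{'clock': 0.0, 'joints': array([-8.36174575e+01,  1.79588714e+01,  8.58539844e+01,  6.43365786e-04,
        7.62598609e+01, -1.27981042e+01]), 'qvel': array([ 0.00773762, -0.01361047,  0.044946  ,  0.00394066,  0.06143001,
        0.08151342]), 'joint_efforts': array([-7.52360556e-04, -4.12272978e+01, -2.59735143e+01, -2.43265995e-04,
        4.25328151e-03,  5.03874514e-05]), 'ee_pos': array([ 0.1724879 , -0.49581557,  0.40414021]), 'tcp_rot': array([-1.79929228e+02, -1.67171923e-02,  1.91804832e+01]), 'wrist_force': array([-0.04816012,  0.68551271, -0.43229991]), 'wrist_torque': array([-0.0143743 ,  0.01654955,  0.03461148]), 'width': 0.08503275107952443}
[[-1.54224899e-04 -9.57401470e-01 -2.88760112e-01  7.41028356e-02]
 [ 9.99999923e-01 -4.38259157e-05 -3.88786008e-04 -4.09829383e-04]
 [ 3.59569119e-04 -2.88760150e-01  9.57401403e-01  3.14824806e-02]
 [ 0.00000000e+00  0.00000000e+00  0.00000000e+00  1.00000000e+00]] 0.1734
```

View pics/top0.png

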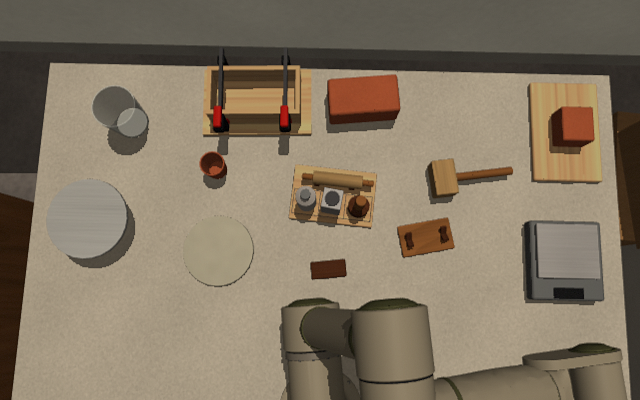

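View pics/scene0.png

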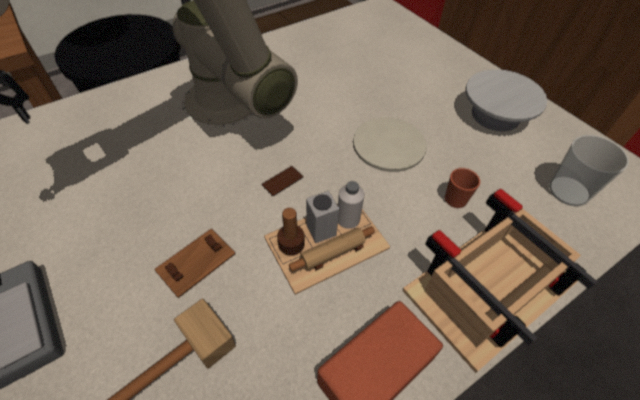

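View pics/wrist0.png

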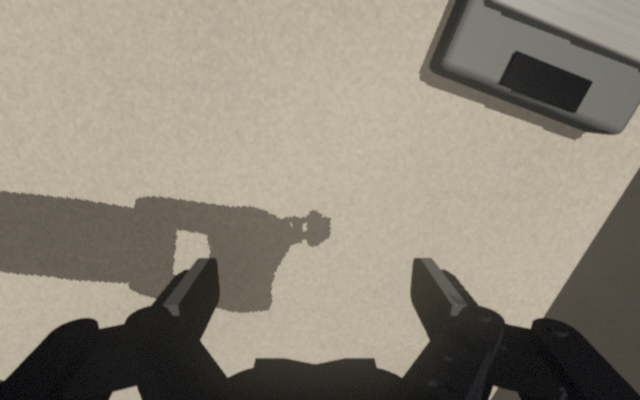

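Run:
```python
from h import *
o,c=snap('top','t1.png')
im=c['image'][:,:,::-1]
cv2.imwrite('pics/tcrop.png',cv2.resize(im[150:290,170:470],None,fx=2.66,fy=2.66,interpolation=cv2.INTER_CUBIC))
for n,u,v,z in [('board',0,0,0)]: pass
P=lambda u,v,z:print(u,v,z,px2w(c,u,v,z).round(3))
for u,v in [(297,166),(377,173),(373,227),(290,220)]:P(u,v,.012)
print('cr');
for u,v in [(397,234),(447,219),(454,243),(404,257)]:P(u,v,.012)
P(218,250,.015);P(306,195,.124);P(332,198,.112);P(360,200,.122);P(213,160,.08)
print(-ext(c)[0].T@ext(c)[1],c['fx'])
```

```text
297 166 0.012 [0.679 0.083 0.012]
377 173 0.012 [ 0.664 -0.15   0.012]
373 227 0.012 [ 0.506 -0.14   0.012]
290 220 0.012 [0.52  0.098 0.012]
cr
397 234 0.012 [ 0.487 -0.208  0.012]
447 219 0.012 [ 0.534 -0.352  0.012]
454 243 0.012 [ 0.465 -0.371  0.012]
404 257 0.012 [ 0.422 -0.228  0.012]
218 250 0.015 [0.429 0.299 0.015]
306 195 0.124 [0.573 0.05  0.124]
332 198 0.112 [ 0.569 -0.019  0.112]
360 200 0.122 [ 0.564 -0.094  0.122]
213 160 0.08 [0.674 0.313 0.08 ]
[3.36953532e-01 2.42114708e-04 1.40359484e+00] 489.8963200588478
```

View pics/tcrop.png

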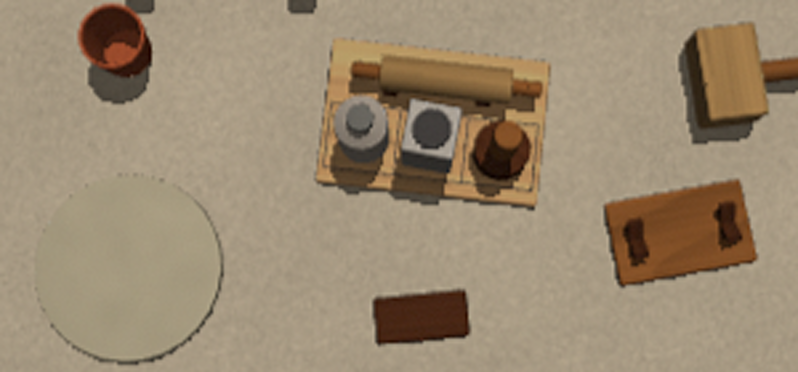

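```bash
cat >> h.py <<'E'
def go(x,y,z,yaw=None,o=None):
    o=o or robot.get_obs(); M=R.from_euler('xyz',o['tcp_rot'],degrees=True).as_matrix()
    d=M.T@(np.array([x,y,z])-o['ee_pos'])*1000
    cy=o['tcp_rot'][2]; tw=0 if yaw is None else -np.radians((yaw-cy+180)%360-180)
    print('t %.2f pos'%o['clock'],o['ee_pos'].round(4),'rot',o['tcp_rot'].round(2),'w %.4f'%o['width'],'| shift',d.round(1),'twist %.4f'%tw, '| F',o['wrist_force'].round(1))
E
python3 -c "
from h import *
go(.58,-.02,.405,86.4)"
```

```text
t 0.20 pos [ 0.1725 -0.4958  0.4044] rot [-1.7996e+02 -1.0000e-02  1.9180e+01] w 0.0858 | shift [ 5.412e+02 -3.155e+02 -3.000e-01] twist -1.1732 | F [-0.1  0.9  0.8]
```

Request:
servo_tool:
  series:
    - {"x":20,"y":-12,"z":0,"twist":-0.06}
    - {"x":55,"y":-32,"twist":-0.18}
    - {"x":90,"y":-53,"twist":-0.3}
    - {"x":126,"y":-74,"twist":-0.42}
    - {"x":161,"y":-95,"twist":-0.54}
    - {"x":197,"y":-116,"twist":-0.66}
    - {"x":232,"y":-137,"twist":-0.78}
    - {"x":268,"y":-158,"twist":-0.9}
    - {"x":303,"y":-179,"twist":-1.02}
    - {"x":338,"y":-199,"twist":-1.1}

```text
schema error: expected keys jaw, x, y, z, twist
```

```bash
python3 -c "
from h import *
go(.58,-.02,.405,86.4)"
```

```text
t 0.20 pos [ 0.1725 -0.4958  0.4044] rot [-1.7996e+02 -1.0000e-02  1.9180e+01] w 0.0858 | shift [ 5.412e+02 -3.155e+02 -3.000e-01] twist -1.1732 | F [-0.1  0.9  0.8]
```

All keys are needed in each row.

Request:
servo_tool:
  series:
    - {"jaw":1,"x":20,"y":-12,"z":0,"twist":-0.06}
    - {"jaw":1,"x":55,"y":-32,"z":0,"twist":-0.18}
    - {"jaw":1,"x":90,"y":-53,"z":0,"twist":-0.3}
    - {"jaw":1,"x":126,"y":-74,"z":0,"twist":-0.42}
    - {"jaw":1,"x":161,"y":-95,"z":0,"twist":-0.54}
    - {"jaw":1,"x":197,"y":-116,"z":0,"twist":-0.66}
    - {"jaw":1,"x":232,"y":-137,"z":0,"twist":-0.78}
    - {"jaw":1,"x":268,"y":-158,"z":0,"twist":-0.9}
    - {"jaw":1,"x":303,"y":-179,"z":0,"twist":-1.02}
    - {"jaw":1,"x":338,"y":-199,"z":0,"twist":-1.1}

```text
clock: 1.03
ee_pos: [0.4272, -0.1948, 0.4047]
tcp_rot: [-180.0, -0.0, 82.6]
wrist_force: [0.5, -0.7, -0.3]
width: 0.0852
```

```bash
python3 -c "
from h import *
go(.58,-.02,.405,86.4)"
```

```text
t 1.03 pos [ 0.4272 -0.1948  0.4047] rot [-1.7999e+02 -4.0000e-02  8.2560e+01] w 0.0852 | shift [193.2 128.9  -0.2] twist -0.0670 | F [ 0.5 -0.7 -0.3]
```

Request:
servo_tool:
  series:
    - {"jaw":1,"x":33,"y":22,"z":0,"twist":-0.03}
    - {"jaw":1,"x":67,"y":44,"z":0,"twist":-0.067}
    - {"jaw":1,"x":100,"y":66,"z":0,"twist":-0.067}
    - {"jaw":1,"x":133,"y":89,"z":0,"twist":-0.067}
    - {"jaw":1,"x":165,"y":110,"z":0,"twist":-0.067}
    - {"jaw":1,"x":183,"y":122,"z":0,"twist":-0.067}
    - {"jaw":1,"x":193,"y":129,"z":0,"twist":-0.067}
    - {"jaw":1,"x":193,"y":129,"z":0,"twist":-0.067}
    - {"jaw":1,"x":193,"y":129,"z":0,"twist":-0.067}

```text
clock: 1.78
ee_pos: [0.5801, -0.02, 0.4043]
tcp_rot: [-179.9, -0.0, 86.5]
wrist_force: [-0.3, -1.0, -0.2]
width: 0.0853
```

```bash
python3 -c "
from h import *
go(.58,-.02,.405,86.4)
o,c=snap('wrist','w1.png'); print(c['fx'])
np.save('w1.npy',dict(o=o,c=c),allow_pickle=True)"
```

```text
t 1.78 pos [ 0.5801 -0.02    0.4043] rot [-1.7995e+02 -3.0000e-02  8.6450e+01] w 0.0853 | shift [ 0.  -0.1 -0.7] twist 0.0009 | F [-0.3 -1.  -0.2]
328.0635721813602
```

View pics/w1.png

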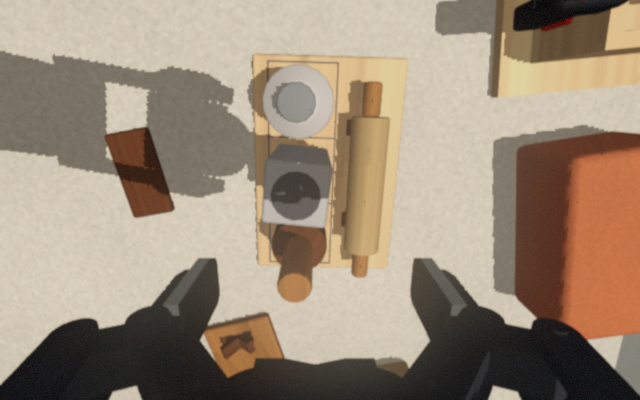

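```bash
python3 -c "
from h import *
im=cv2.imread('pics/w1.png')
cv2.imwrite('pics/w1c.png',cv2.resize(im[45:305,225:425],None,fx=3,fy=3,interpolation=cv2.INTER_CUBIC)[:600]);
cv2.imwrite('pics/w1d.png',cv2.resize(im[205:305,225:425],None,fx=4,fy=4,interpolation=cv2.INTER_CUBIC))"
```

```text
(no output)
```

View pics/w1c.png

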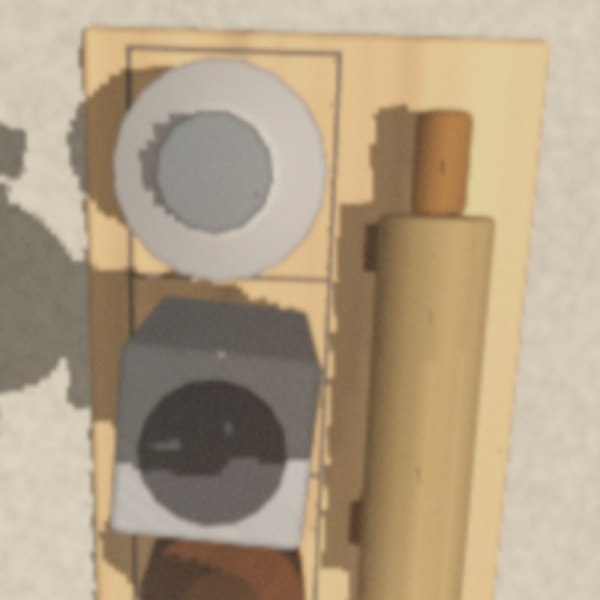

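View pics/w1d.png

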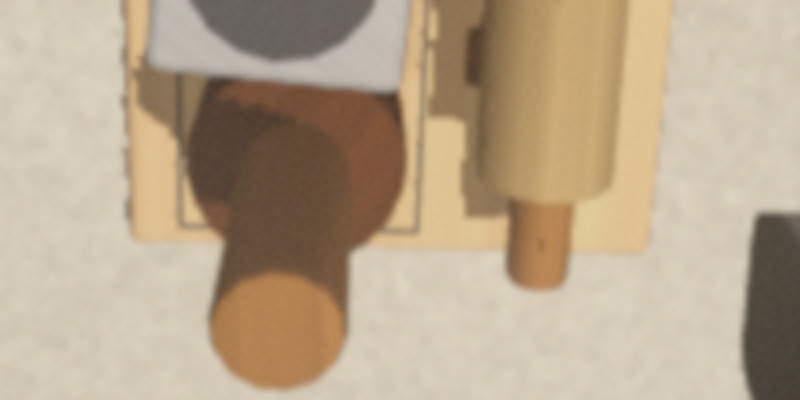

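Run:
```python
from h import *
D=np.load('w1.npy',allow_pickle=True).item();o,c=D['o'],D['c']
f=lambda n,u,v,z:print(n,px2w(c,u,v,z,o)[:2].round(4))
B=[px2w(c,u,v,.012,o)[:2] for u,v in [(253,54.3),(407.7,58.3),(387,267.5),(257.5,265)]]
B=np.array(B);print(B,B.mean(0),[np.linalg.norm(B[i]-B[i-1]) for i in range(4)])
# rigid fit; model TL=(-80,120)
m=np.array([[-.08,.12],[.08,.12],[.08,-.12],[-.08,-.12]]);
H=m.T@(B-B.mean(0));U,S,V=np.linalg.svd(H);Q=(U@V).T;yaw=np.degrees(np.arctan2(Q[1,0],Q[0,0]));print('yaw',yaw)
for y in(.076,0,-.076):print('cell',(B.mean(0)+Q@[-.028,y]).round(4))
print('pin exp',(B.mean(0)+Q@[.04,0]).round(4))
f('bottle',296.3,102.3,.136);f('tin',295.7,195.7,.124);f('tamper',295,287.5,.134)
T=np.array([px2w(c,u/3+225,v/3+45,.118,o)[:2] for u,v in [(124,350),(322,370),(302,548),(112,528)]])
print('tin c',T.mean(0),[np.linalg.norm(T[i]-T[i-1]) for i in range(4)], [np.degrees(np.arctan2(*(T[j]-T[i])[::-1])) for i,j in((0,1),(3,2),(3,0),(2,1))])
f('pinA',372.7,82.3,.045);f('pinB',359.5,276.2,.045);f('barA',370.7,117.7,.05);f('barB',361.8,253.8,.05)
```

```text
[[ 0.52535822  0.10454576]
 [ 0.68174033  0.09106279]
 [ 0.66110054 -0.14434312]
 [ 0.50337869 -0.13118339]] [ 0.59289445 -0.01997949] [np.float64(0.23675162537166944), np.float64(0.1569622691402912), np.float64(0.2363090026670782), np.float64(0.1582699034047227)]
yaw -5.070326465987237
cell [0.5717 0.0582]
cell [ 0.565  -0.0175]
cell [ 0.5583 -0.0932]
pin exp [ 0.6327 -0.0235]
bottle [0.5721 0.055 ]
tin [ 0.5655 -0.0153]
tamper [ 0.5595 -0.091 ]
tin c [ 0.56586983 -0.01679869] [np.float64(0.049714487785090286), np.float64(0.052033928654940935), np.float64(0.050245697853800134), np.float64(0.0527314380738751)] [np.float64(-9.389983818492276), np.float64(-9.967252336194926), np.float64(80.20548769770284), np.float64(81.00209742201531)]
pinA [0.6404 0.0688]
pinB [ 0.6234 -0.1352]
barA [0.6373 0.0368]
barB [ 0.6259 -0.1053]
```

```bash
python3 -c "
from h import *
go(.572,.0545,.243,84.9)"
```

```text
t 1.83 pos [ 0.5798 -0.0206  0.4046] rot [-1.7996e+02 -3.0000e-02  8.6390e+01] w 0.0856 | shift [ 74.3 -12.4 161.6] twist 0.0260 | F [-0.6 -0.3  0.8]
```

Request:
servo_tool:
  series:
    - {"jaw":1,"x":25,"y":-4,"z":0,"twist":0.026}
    - {"jaw":1,"x":55,"y":-9,"z":5,"twist":0.026}
    - {"jaw":1,"x":74,"y":-12,"z":30,"twist":0.026}
    - {"jaw":1,"x":74,"y":-12,"z":65,"twist":0.026}
    - {"jaw":1,"x":74,"y":-12,"z":95,"twist":0.026}
    - {"jaw":1,"x":74,"y":-12,"z":120,"twist":0.026}
    - {"jaw":1,"x":74,"y":-12,"z":140,"twist":0.026}
    - {"jaw":1,"x":74,"y":-12,"z":155,"twist":0.026}
    - {"jaw":1,"x":74,"y":-12,"z":162,"twist":0.026}
    - {"jaw":1,"x":74,"y":-12,"z":162,"twist":0.026}

```text
clock: 2.67
ee_pos: [0.5719, 0.0533, 0.2416]
tcp_rot: [-179.8, -0.0, 84.8]
wrist_force: [-0.2, 0.6, 0.4]
width: 0.0856
```

```bash
python3 -c "
from h import *
go(.572,.0545,.243,84.9)
o,c=snap('wrist','w2.png')"
```

```text
t 2.67 pos [0.5719 0.0533 0.2416] rot [-1.7983e+02 -2.0000e-02  8.4830e+01] w 0.0856 | shift [ 1.2 -0.1 -1.4] twist -0.0012 | F [-0.2  0.6  0.4]
```

View pics/w2.png

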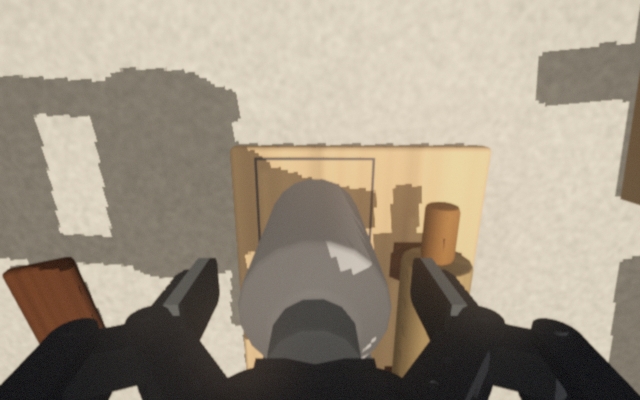

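Request:
servo_tool:
  series:
    - {"jaw":0,"x":1,"y":0,"z":-1,"twist":0}
    - {"jaw":0,"x":1,"y":0,"z":-1,"twist":0}
    - {"jaw":0,"x":1,"y":0,"z":-1,"twist":0}
    - {"jaw":0,"x":1,"y":0,"z":-1,"twist":0}
    - {"jaw":0,"x":1,"y":0,"z":-1,"twist":0}
    - {"jaw":0,"x":1,"y":0,"z":-1,"twist":0}
  squeeze: 40

```text
clock: 3.22
ee_pos: [0.5725, 0.0544, 0.2454]
tcp_rot: [179.9, -0.0, 84.9]
wrist_force: [-2.0, 0.2, 7.1]
width: 0.0552
```

```bash
python3 -c "
from h import *
go(.401,.346,.250,84.9)"
```

```text
t 3.22 pos [0.5725 0.0544 0.2454] rot [ 1.7994e+02 -1.0000e-02  8.4860e+01] w 0.0552 | shift [ 275.  -196.9   -4.7] twist -0.0007 | F [-2.   0.2  7.1]
```

Request:
servo_tool:
  series:
    - {"jaw":0,"x":0,"y":0,"z":-10,"twist":0}
    - {"jaw":0,"x":0,"y":0,"z":-30,"twist":0}
    - {"jaw":0,"x":0,"y":0,"z":-50,"twist":0}
    - {"jaw":0,"x":10,"y":-7,"z":-60,"twist":0}
    - {"jaw":0,"x":30,"y":-21,"z":-60,"twist":0}
    - {"jaw":0,"x":55,"y":-39,"z":-60,"twist":0}
    - {"jaw":0,"x":85,"y":-61,"z":-60,"twist":0}
    - {"jaw":0,"x":115,"y":-82,"z":-60,"twist":0}
    - {"jaw":0,"x":145,"y":-104,"z":-60,"twist":0}
    - {"jaw":0,"x":170,"y":-122,"z":-60,"twist":0}

```text
clock: 4.05
ee_pos: [0.4639, 0.2369, 0.3057]
tcp_rot: [180.0, -0.0, 84.9]
wrist_force: [-0.1, -0.2, -2.4]
width: 0.055
```

```bash
python3 -c "
from h import *
go(.401,.346,.250,84.9)
o,c=snap('wrist','w3.png')"
```

```text
t 4.05 pos [0.4639 0.2369 0.3057] rot [ 1.7997e+02 -4.0000e-02  8.4910e+01] w 0.0550 | shift [103.  -72.4  55.7] twist 0.0001 | F [-0.1 -0.2 -2.4]
```

View pics/w3.png

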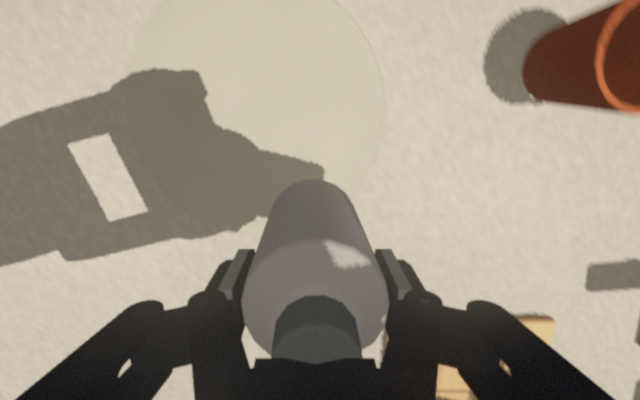

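```bash
python3 -c "
from h import *
go(.401,.346,.250,84.9)
o,c=snap('wrist','w3b.png')
im=c['image'][:,:,::-1].copy()
a=np.linspace(0,6.28,100)
p=w2px(c,np.c_[.428+.1*np.cos(a),.298+.1*np.sin(a),0*a+.015],o)
cv2.polylines(im,[p.astype(int)],1,(0,0,255),1);cv2.imwrite('pics/w3c.png',im)
print(px2w(c,385,110,.015,o))"
```

```text
t 4.10 pos [0.4617 0.2402 0.3056] rot [-1.7993e+02 -1.1000e-01  8.5070e+01] w 0.0552 | shift [100.1 -69.5  55.9] twist 0.0030 | F [-3.3  4.5 -2.9]
[0.52103757 0.30445356 0.015     ]
```

View pics/w3c.png

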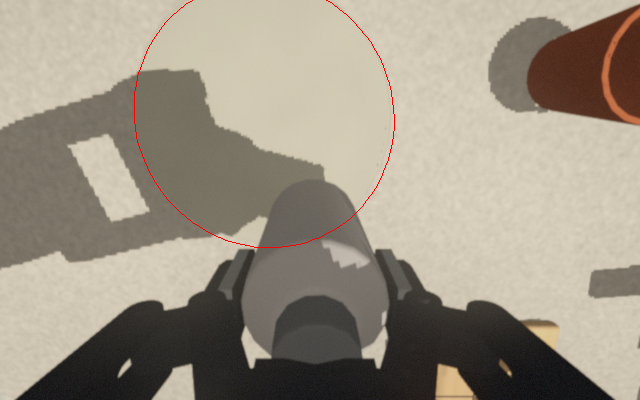

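Request:
servo_tool:
  series:
    - {"jaw":0,"x":25,"y":-17,"z":0,"twist":0}
    - {"jaw":0,"x":55,"y":-38,"z":0,"twist":0}
    - {"jaw":0,"x":80,"y":-56,"z":0,"twist":0}
    - {"jaw":0,"x":95,"y":-66,"z":10,"twist":0}
    - {"jaw":0,"x":100,"y":-70,"z":25,"twist":0}
    - {"jaw":0,"x":100,"y":-70,"z":38,"twist":0}
    - {"jaw":0,"x":100,"y":-70,"z":48,"twist":0}
    - {"jaw":0,"x":100,"y":-70,"z":53,"twist":0}
    - {"jaw":0,"x":100,"y":-70,"z":55,"twist":0}
    - {"jaw":0,"x":100,"y":-70,"z":55,"twist":0}

```text
clock: 4.98
ee_pos: [0.4022, 0.3436, 0.2508]
tcp_rot: [-180.0, -0.0, 85.1]
wrist_force: [-0.6, 0.4, -1.8]
width: 0.0549
```

```bash
python3 -c "
from h import *
go(.401,.346,.250,84.9)"
```

```text
t 4.98 pos [0.4022 0.3436 0.2508] rot [-1.7999e+02 -5.0000e-02  8.5100e+01] w 0.0549 | shift [ 2.3 -1.4  0.8] twist 0.0035 | F [-0.6  0.4 -1.8]
```

Request:
servo_tool:
  series:
    - {"jaw":0,"x":1,"y":0,"z":2,"twist":0}
    - {"jaw":0,"x":1,"y":0,"z":2.5,"twist":0}
    - {"jaw":0,"x":1,"y":0,"z":2.5,"twist":0}

```text
clock: 5.23
ee_pos: [0.4024, 0.3445, 0.2486]
tcp_rot: [180.0, -0.1, 85.1]
wrist_force: [0.8, -0.2, -1.7]
width: 0.0553
```

Request:
servo_tool:
  series:
    - {"jaw":0.8,"x":0,"y":0,"z":0,"twist":0}
    - {"jaw":0.9,"x":0,"y":0,"z":0,"twist":0}
    - {"jaw":1,"x":0,"y":0,"z":0,"twist":0}
    - {"jaw":1,"x":0,"y":0,"z":0,"twist":0}
    - {"jaw":1,"x":0,"y":0,"z":-5,"twist":0}
    - {"jaw":1,"x":0,"y":0,"z":-25,"twist":0}
    - {"jaw":1,"x":0,"y":0,"z":-55,"twist":0}
    - {"jaw":1,"x":0,"y":0,"z":-80,"twist":0}
    - {"jaw":1,"x":0,"y":0,"z":-90,"twist":0}

```text
clock: 5.98
ee_pos: [0.4026, 0.3446, 0.3423]
tcp_rot: [179.7, -0.2, 85.1]
wrist_force: [-0.5, 0.3, -0.2]
width: 0.0852
```

```bash
python3 -c "
from h import *
o,c=snap('wrist','w4.png')
go(.566,-.0165,.335,80.2)"
```

```text
t 6.03 pos [0.4026 0.3446 0.3425] rot [179.68  -0.26  85.09] w 0.0853 | shift [-345.9  193.6    7. ] twist 0.0854 | F [ 0.5 -0.8  1.7]
```

View pics/w4.png

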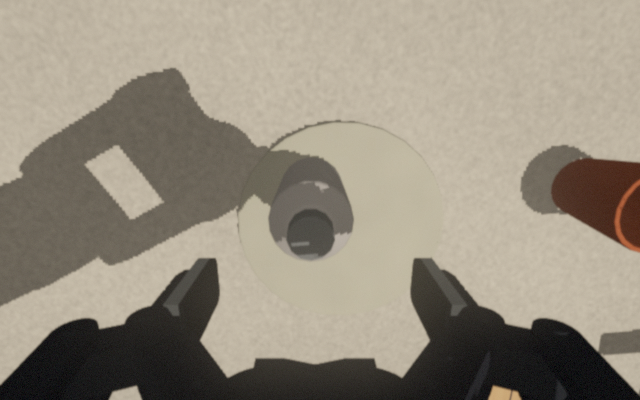

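```bash
python3 -c "
from h import *
o,c=snap('wrist','w4b.png')
for p in ((238,215),(442,205),(338,121)): print(px2w(c,*p,.015,o))
for p in ((309,235),): print(px2w(c,*p,.139,o))
go(.566,-.0165,.335,80.2)"
```

```text
[0.32975527 0.32371678 0.015     ]
[0.52359261 0.31669733 0.015     ]
[0.43041668 0.40245116 0.015     ]
[0.40117543 0.34812867 0.139     ]
t 6.08 pos [0.4025 0.3445 0.3401] rot [179.81  -0.18  85.09] w 0.0856 | shift [-345.7  193.8    4.7] twist 0.0853 | F [ 0.1  0.  -1.1]
```

Request:
servo_tool:
  series:
    - {"jaw":1,"x":-20,"y":11,"z":0,"twist":0}
    - {"jaw":1,"x":-52,"y":29,"z":0,"twist":0.02}
    - {"jaw":1,"x":-86,"y":48,"z":0,"twist":0.04}
    - {"jaw":1,"x":-120,"y":67,"z":0,"twist":0.06}
    - {"jaw":1,"x":-155,"y":87,"z":2,"twist":0.085}
    - {"jaw":1,"x":-190,"y":106,"z":3,"twist":0.085}
    - {"jaw":1,"x":-225,"y":126,"z":4,"twist":0.085}
    - {"jaw":1,"x":-260,"y":145,"z":5,"twist":0.085}
    - {"jaw":1,"x":-295,"y":165,"z":6,"twist":0.085}
    - {"jaw":1,"x":-322,"y":180,"z":7,"twist":0.085}

```text
clock: 6.92
ee_pos: [0.5548, 0.0055, 0.3308]
tcp_rot: [180.0, -0.2, 80.1]
wrist_force: [0.1, 0.5, 0.4]
width: 0.0855
```

```bash
python3 -c "
from h import *
go(.566,-.0165,.244,80.2)"
```

```text
t 6.92 pos [0.5548 0.0055 0.3308] rot [179.97  -0.18  80.14] w 0.0855 | shift [-20.   14.7  86.7] twist -0.0011 | F [0.1 0.5 0.4]
```

Request:
servo_tool:
  series:
    - {"jaw":1,"x":-14,"y":10,"z":5,"twist":0}
    - {"jaw":1,"x":-20,"y":14.5,"z":20,"twist":0}
    - {"jaw":1,"x":-20,"y":14.5,"z":40,"twist":0}
    - {"jaw":1,"x":-20,"y":14.5,"z":60,"twist":0}
    - {"jaw":1,"x":-20,"y":14.5,"z":75,"twist":0}
    - {"jaw":1,"x":-20,"y":14.5,"z":84,"twist":0}
    - {"jaw":1,"x":-20,"y":14.5,"z":87,"twist":0}
    - {"jaw":1,"x":-20,"y":14.5,"z":87,"twist":0}

```text
clock: 7.58
ee_pos: [0.5656, -0.0164, 0.2427]
tcp_rot: [-179.9, -0.2, 80.1]
wrist_force: [0.0, -0.1, 0.2]
width: 0.0855
```

```bash
python3 -c "
from h import *
go(.566,-.0165,.244,80.2)
o,c=snap('wrist','w5.png')"
```

```text
t 7.58 pos [ 0.5656 -0.0164  0.2427] rot [-179.92   -0.19   80.14] w 0.0855 | shift [-0.   0.4 -1.3] twist -0.0011 | F [ 0.  -0.1  0.2]
```

View pics/w5.png

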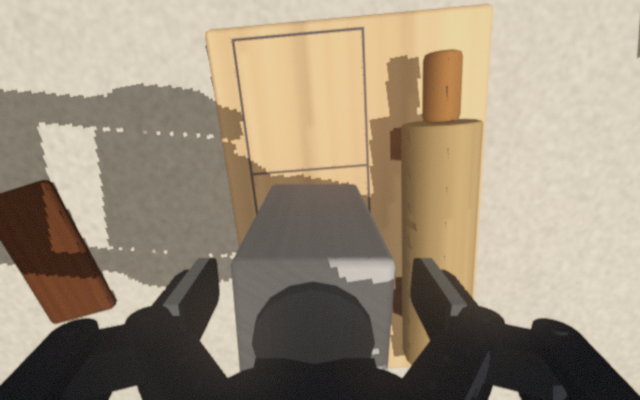

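Tin is square and centred between the fingers (u 233–393 vs. fingers 216–414). Close.

Request:
servo_tool:
  series:
    - {"jaw":0,"x":0,"y":0,"z":-1,"twist":0}
    - {"jaw":0,"x":0,"y":0,"z":-1,"twist":0}
    - {"jaw":0,"x":0,"y":0,"z":-1,"twist":0}
    - {"jaw":0,"x":0,"y":0,"z":-1,"twist":0}
    - {"jaw":0,"x":0,"y":0,"z":-1,"twist":0}
    - {"jaw":0,"x":0,"y":0,"z":-1,"twist":0}
  squeeze: 45

```text
clock: 8.13
ee_pos: [0.5659, -0.0164, 0.2456]
tcp_rot: [179.9, -0.2, 80.1]
wrist_force: [-2.0, 1.1, 6.7]
width: 0.0539
```

```bash
python3 -c "
from h import *
go(.483,.300,.250,80.2)"
```

```text
t 8.13 pos [ 0.5659 -0.0164  0.2456] rot [179.92  -0.18  80.14] w 0.0539 | shift [ 297.6 -135.8   -3.7] twist -0.0010 | F [-2.   1.1  6.7]
```

Request:
servo_tool:
  series:
    - {"jaw":0,"x":0,"y":0,"z":-10,"twist":0}
    - {"jaw":0,"x":0,"y":0,"z":-30,"twist":0}
    - {"jaw":0,"x":0,"y":0,"z":-50,"twist":0}
    - {"jaw":0,"x":10,"y":-5,"z":-60,"twist":0}
    - {"jaw":0,"x":32,"y":-15,"z":-60,"twist":0}
    - {"jaw":0,"x":62,"y":-28,"z":-60,"twist":0}
    - {"jaw":0,"x":95,"y":-43,"z":-60,"twist":0}
    - {"jaw":0,"x":128,"y":-58,"z":-60,"twist":0}
    - {"jaw":0,"x":160,"y":-73,"z":-60,"twist":0}
    - {"jaw":0,"x":192,"y":-88,"z":-60,"twist":0}

```text
clock: 8.97
ee_pos: [0.5106, 0.1898, 0.3061]
tcp_rot: [179.9, -0.2, 80.2]
wrist_force: [-0.3, 0.6, -1.6]
width: 0.0537
```

```bash
python3 -c "
from h import *
go(.483,.300,.250,80.2)"
```

```text
t 8.97 pos [0.5106 0.1898 0.3061] rot [179.94  -0.18  80.15] w 0.0537 | shift [103.7 -46.1  56.4] twist -0.0008 | F [-0.3  0.6 -1.6]
```

Request:
servo_tool:
  series:
    - {"jaw":0,"x":30,"y":-13,"z":0,"twist":0}
    - {"jaw":0,"x":60,"y":-27,"z":0,"twist":0}
    - {"jaw":0,"x":85,"y":-38,"z":0,"twist":0}
    - {"jaw":0,"x":99,"y":-44,"z":10,"twist":0}
    - {"jaw":0,"x":104,"y":-46,"z":25,"twist":0}
    - {"jaw":0,"x":104,"y":-46,"z":38,"twist":0}
    - {"jaw":0,"x":104,"y":-46,"z":48,"twist":0}
    - {"jaw":0,"x":104,"y":-46,"z":54,"twist":0}
    - {"jaw":0,"x":104,"y":-46,"z":56.5,"twist":0}
    - {"jaw":0,"x":104,"y":-46,"z":56.5,"twist":0}

```text
clock: 9.8
ee_pos: [0.4832, 0.3002, 0.2497]
tcp_rot: [180.0, -0.2, 80.1]
wrist_force: [1.1, 0.2, -2.7]
width: 0.0535
```

```bash
python3 -c "
from h import *
go(.483,.300,.2486,80.2)"
```

```text
t 9.80 pos [0.4832 0.3002 0.2497] rot [ 1.7997e+02 -1.7000e-01  8.0120e+01] w 0.0535 | shift [-0.2 -0.1  1.1] twist -0.0013 | F [ 1.1  0.2 -2.7]
```

Request:
servo_tool:
  series:
    - {"jaw":0,"x":0,"y":0,"z":1,"twist":0}
    - {"jaw":0,"x":0,"y":0,"z":1.5,"twist":0}
    - {"jaw":0,"x":0,"y":0,"z":1.5,"twist":0}

```text
clock: 10.05
ee_pos: [0.4833, 0.3001, 0.2486]
tcp_rot: [179.9, -0.2, 80.1]
wrist_force: [-0.7, -0.6, -1.4]
width: 0.0537
```

Request:
servo_tool:
  series:
    - {"jaw":0.8,"x":0,"y":0,"z":0,"twist":0}
    - {"jaw":0.9,"x":0,"y":0,"z":0,"twist":0}
    - {"jaw":1,"x":0,"y":0,"z":0,"twist":0}
    - {"jaw":1,"x":0,"y":0,"z":0,"twist":0}
    - {"jaw":1,"x":0,"y":0,"z":-5,"twist":0}
    - {"jaw":1,"x":0,"y":0,"z":-25,"twist":0}
    - {"jaw":1,"x":0,"y":0,"z":-55,"twist":0}
    - {"jaw":1,"x":0,"y":0,"z":-80,"twist":0}
    - {"jaw":1,"x":0,"y":0,"z":-90,"twist":0}

```text
clock: 10.8
ee_pos: [0.4833, 0.2999, 0.3426]
tcp_rot: [179.7, -0.4, 80.1]
wrist_force: [0.6, -0.2, 0.9]
width: 0.0854
```

```bash
python3 -c "
from h import *
o,c=snap('wrist','w6.png')
go(.560,-.092,.340,84.9)"
```

```text
t 10.85 pos [0.4834 0.3    0.3427] rot [179.62  -0.37  80.12] w 0.0854 | shift [-373.   142.7    1.3] twist -0.0834 | F [0.8 0.2 2.3]
```

View pics/w6.png

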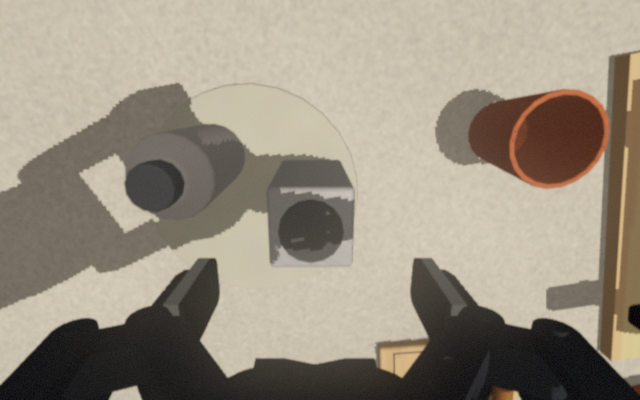

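Request:
servo_tool:
  series:
    - {"jaw":1,"x":0,"y":0,"z":0,"twist":0}

```text
clock: 10.93
ee_pos: [0.4832, 0.2999, 0.3425]
tcp_rot: [179.6, -0.4, 80.1]
wrist_force: [-0.6, -0.6, -1.2]
width: 0.0852
```

```bash
python3 -c "
from h import *
go(.560,-.092,.340,84.9)"
```

```text
t 10.93 pos [0.4832 0.2999 0.3425] rot [179.61  -0.38  80.12] w 0.0852 | shift [-372.9  142.9    1.1] twist -0.0834 | F [-0.6 -0.6 -1.2]
```

Request:
servo_tool:
  series:
    - {"jaw":1,"x":-20,"y":8,"z":0,"twist":0}
    - {"jaw":1,"x":-54,"y":21,"z":0,"twist":-0.02}
    - {"jaw":1,"x":-90,"y":35,"z":0,"twist":-0.04}
    - {"jaw":1,"x":-127,"y":49,"z":0,"twist":-0.06}
    - {"jaw":1,"x":-164,"y":63,"z":0,"twist":-0.083}
    - {"jaw":1,"x":-201,"y":77,"z":0,"twist":-0.083}
    - {"jaw":1,"x":-238,"y":91,"z":0,"twist":-0.083}
    - {"jaw":1,"x":-275,"y":105,"z":0,"twist":-0.083}
    - {"jaw":1,"x":-305,"y":117,"z":0,"twist":-0.083}
    - {"jaw":1,"x":-330,"y":127,"z":0,"twist":-0.083}

```text
clock: 11.77
ee_pos: [0.5517, -0.0495, 0.3395]
tcp_rot: [179.7, -0.4, 84.8]
wrist_force: [-0.0, -0.4, 0.1]
width: 0.0854
```

```bash
python3 -c "
from h import *
go(.560,-.092,.250,84.9)"
```

```text
t 11.77 pos [ 0.5517 -0.0495  0.3395] rot [179.73  -0.37  84.79] w 0.0854 | shift [-42.1  11.7  89.3] twist -0.0020 | F [-0.  -0.4  0.1]
```

Request:
servo_tool:
  series:
    - {"jaw":1,"x":-22,"y":6,"z":0,"twist":0}
    - {"jaw":1,"x":-37,"y":10,"z":10,"twist":0}
    - {"jaw":1,"x":-42,"y":12,"z":28,"twist":0}
    - {"jaw":1,"x":-42,"y":12,"z":48,"twist":0}
    - {"jaw":1,"x":-42,"y":12,"z":65,"twist":0}
    - {"jaw":1,"x":-42,"y":12,"z":78,"twist":0}
    - {"jaw":1,"x":-42,"y":12,"z":86,"twist":0}
    - {"jaw":1,"x":-42,"y":12,"z":89,"twist":0}
    - {"jaw":1,"x":-42,"y":12,"z":89,"twist":0}
    - {"jaw":1,"x":-42,"y":12,"z":89,"twist":0}

```text
clock: 12.6
ee_pos: [0.5604, -0.0917, 0.2505]
tcp_rot: [179.7, -0.4, 84.8]
wrist_force: [-0.9, -0.1, 0.3]
width: 0.0856
```

```bash
python3 -c "
from h import *
go(.560,-.092,.250,84.9)
o,c=snap('wrist','w7.png')"
```

```text
t 12.60 pos [ 0.5604 -0.0917  0.2505] rot [179.7   -0.36  84.8 ] w 0.0856 | shift [-0.3 -0.4  0.5] twist -0.0017 | F [-0.9 -0.1  0.3]
```

View pics/w7.png

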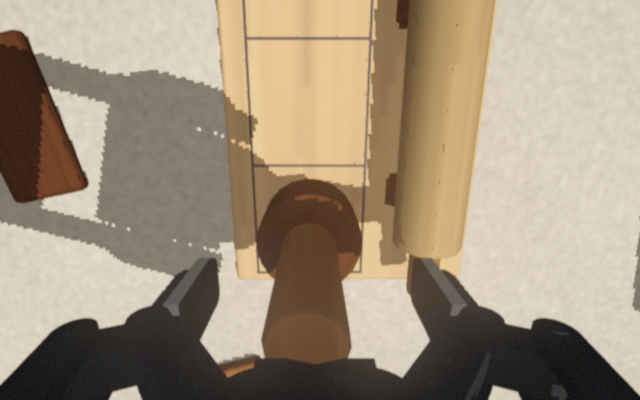

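Request:
servo_tool:
  series:
    - {"jaw":1,"x":0,"y":-2.5,"z":0,"twist":0}
    - {"jaw":0.6,"x":0,"y":-2.5,"z":0,"twist":0}
    - {"jaw":0.3,"x":0,"y":-2.5,"z":0,"twist":0}
    - {"jaw":0,"x":0,"y":-2.5,"z":0,"twist":0}
    - {"jaw":0,"x":0,"y":-2.5,"z":0,"twist":0}
    - {"jaw":0,"x":0,"y":-2.5,"z":0,"twist":0}
    - {"jaw":0,"x":0,"y":-2.5,"z":0,"twist":0}
    - {"jaw":0,"x":0,"y":-2.5,"z":0,"twist":0}
  squeeze: 40

```text
clock: 13.32
ee_pos: [0.558, -0.0916, 0.251]
tcp_rot: [179.7, -0.3, 84.8]
wrist_force: [-0.9, -0.8, 1.8]
width: 0.0291
```

```bash
python3 -c "
from h import *
go(.401,.252,.250,84.9)"
```

```text
t 13.32 pos [ 0.558  -0.0916  0.251 ] rot [179.66  -0.35  84.8 ] w 0.0291 | shift [ 327.9 -187.5    1.8] twist -0.0018 | F [-0.9 -0.8  1.8]
```

Request:
servo_tool:
  series:
    - {"jaw":0,"x":0,"y":0,"z":-10,"twist":0}
    - {"jaw":0,"x":0,"y":0,"z":-30,"twist":0}
    - {"jaw":0,"x":0,"y":0,"z":-50,"twist":0}
    - {"jaw":0,"x":9,"y":-5,"z":-60,"twist":0}
    - {"jaw":0,"x":30,"y":-17,"z":-60,"twist":0}
    - {"jaw":0,"x":58,"y":-33,"z":-60,"twist":0}
    - {"jaw":0,"x":90,"y":-51,"z":-60,"twist":0}
    - {"jaw":0,"x":122,"y":-70,"z":-60,"twist":0}
    - {"jaw":0,"x":155,"y":-89,"z":-60,"twist":0}
    - {"jaw":0,"x":187,"y":-107,"z":-60,"twist":0}

```text
clock: 14.15
ee_pos: [0.4662, 0.1059, 0.3115]
tcp_rot: [179.7, -0.4, 84.8]
wrist_force: [0.3, 0.6, -1.3]
width: 0.0288
```

```bash
python3 -c "
from h import *
go(.401,.252,.255,84.9)"
```

```text
t 14.15 pos [0.4662 0.1059 0.3115] rot [179.69  -0.36  84.79] w 0.0288 | shift [139.2 -78.5  56.9] twist -0.0020 | F [ 0.3  0.6 -1.3]
```

Request:
servo_tool:
  series:
    - {"jaw":0,"x":32,"y":-18,"z":0,"twist":0}
    - {"jaw":0,"x":64,"y":-36,"z":0,"twist":0}
    - {"jaw":0,"x":95,"y":-53,"z":0,"twist":0}
    - {"jaw":0,"x":120,"y":-68,"z":0,"twist":0}
    - {"jaw":0,"x":134,"y":-75,"z":8,"twist":0}
    - {"jaw":0,"x":139,"y":-78.5,"z":22,"twist":0}
    - {"jaw":0,"x":139,"y":-78.5,"z":37,"twist":0}
    - {"jaw":0,"x":139,"y":-78.5,"z":48,"twist":0}
    - {"jaw":0,"x":139,"y":-78.5,"z":55,"twist":0}
    - {"jaw":0,"x":139,"y":-78.5,"z":57,"twist":0}

```text
clock: 14.98
ee_pos: [0.4003, 0.2519, 0.254]
tcp_rot: [179.8, -0.3, 84.8]
wrist_force: [-3.0, -0.6, 5.0]
width: 0.0291
```

Request:
servo_tool:
  series:
    - {"jaw":0,"x":0,"y":0,"z":1,"twist":0}
    - {"jaw":0,"x":0,"y":0,"z":1,"twist":0}
    - {"jaw":0,"x":0,"y":0,"z":1,"twist":0}

```text
clock: 15.23
ee_pos: [0.4003, 0.252, 0.254]
tcp_rot: [179.8, -0.3, 84.8]
wrist_force: [-2.9, -1.0, 5.9]
width: 0.0294
```

```bash
python3 -c "
from h import *
go(.401,.252,.254,84.9)"
```

```text
t 15.23 pos [0.4003 0.252  0.254 ] rot [179.76  -0.34  84.79] w 0.0294 | shift [ 0.1  0.7 -0. ] twist -0.0018 | F [-2.9 -1.   5.9]
```

Request:
servo_tool:
  series:
    - {"jaw":0.5,"x":0,"y":0,"z":0,"twist":0}
    - {"jaw":0.8,"x":0,"y":0,"z":0,"twist":0}
    - {"jaw":1,"x":0,"y":0,"z":0,"twist":0}
    - {"jaw":1,"x":0,"y":0,"z":0,"twist":0}
    - {"jaw":1,"x":0,"y":0,"z":-10,"twist":0}
    - {"jaw":1,"x":0,"y":0,"z":-35,"twist":0}
    - {"jaw":1,"x":0,"y":0,"z":-70,"twist":0}
    - {"jaw":1,"x":0,"y":0,"z":-90,"twist":0}
    - {"jaw":1,"x":0,"y":0,"z":-90,"twist":0}
    - {"jaw":1,"x":0,"y":0,"z":-90,"twist":0}

```text
clock: 16.07
ee_pos: [0.3998, 0.2515, 0.3451]
tcp_rot: [179.6, -0.4, 84.8]
wrist_force: [-0.1, 0.3, -0.6]
width: 0.0856
```

```bash
python3 -c "
from h import *
o,c=snap('wrist','w8.png')
go(.632,-.0337,.340,85.2)"
```

```text
t 16.12 pos [0.3997 0.2514 0.344 ] rot [179.77  -0.34  84.8 ] w 0.0854 | shift [-262.9  257.2    3.5] twist -0.0071 | F [-0.  -0.  -0.8]
```

View pics/w8.png

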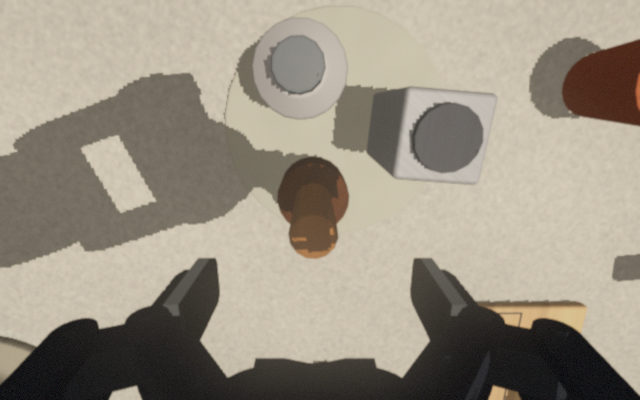

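Request:
servo_tool:
  series:
    - {"jaw":1,"x":-14,"y":14,"z":0,"twist":0}
    - {"jaw":1,"x":-38,"y":37,"z":-5,"twist":0}
    - {"jaw":1,"x":-66,"y":64,"z":-10,"twist":0}
    - {"jaw":1,"x":-94,"y":92,"z":-15,"twist":0}
    - {"jaw":1,"x":-122,"y":119,"z":-20,"twist":0}
    - {"jaw":1,"x":-150,"y":146,"z":-20,"twist":0}
    - {"jaw":1,"x":-178,"y":174,"z":-20,"twist":0}
    - {"jaw":1,"x":-206,"y":201,"z":-20,"twist":0}
    - {"jaw":1,"x":-232,"y":227,"z":-20,"twist":0}
    - {"jaw":1,"x":-250,"y":245,"z":-20,"twist":0}

```text
clock: 16.95
ee_pos: [0.6222, -0.0228, 0.3616]
tcp_rot: [179.9, -0.3, 84.7]
wrist_force: [0.9, 0.2, -0.4]
width: 0.0855
```

Request:
servo_tool:
  series:
    - {"jaw":1,"x":-15,"y":15,"z":0,"twist":0}
    - {"jaw":1,"x":-20,"y":20,"z":0,"twist":0}
    - {"jaw":1,"x":-20,"y":20,"z":0,"twist":0}
    - {"jaw":1,"x":-20,"y":20,"z":0,"twist":0}

```text
clock: 17.28
ee_pos: [0.64, -0.044, 0.3605]
tcp_rot: [-180.0, -0.4, 84.7]
wrist_force: [-0.2, 0.3, 0.9]
width: 0.0855
```

```bash
python3 -c "
from h import *
o,c=snap('wrist','w9.png')
np.save('w9.npy',dict(o=o,c=c),allow_pickle=True)
go(.632,-.0337,.202,85.2)"
```

```text
t 17.33 pos [ 0.6398 -0.0436  0.361 ] rot [179.99  -0.36  84.73] w 0.0857 | shift [  8.1  -8.7 159.1] twist -0.0082 | F [ 0.2  0.6 -0.3]
```

View pics/w9.png

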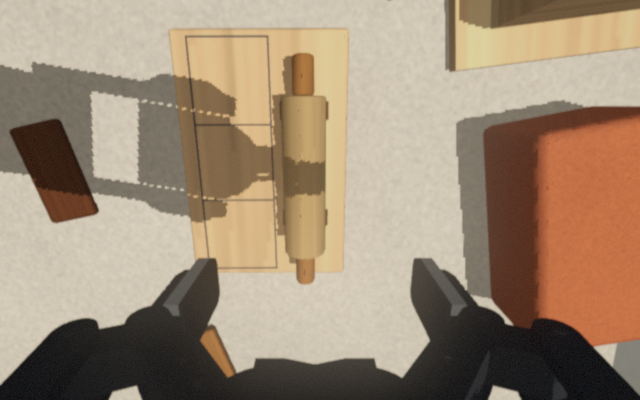

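Run:
```python
from h import *
D=np.load('w9.npy',allow_pickle=True).item();o,c=D['o'],D['c']
im=cv2.imread('pics/w9.png')
cv2.imwrite('pics/w9c.png',cv2.resize(im[20:300,160:360],None,fx=2.14,fy=2.14,interpolation=cv2.INTER_CUBIC))
f=lambda n,u,v,z:print(n,px2w(c,u,v,z,o)[:2].round(4))
f('hA',303,54,.045);f('hB',305.5,283,.045);f('bA',303.5,96,.05);f('bB',305.5,260,.05)
B=np.array([px2w(c,u,v,.012,o)[:2] for u,v in [(170,29),(349,29),(343,272),(197,272)]]);print(B,B.mean(0))
for u,v in [(186,36),(267,36),(195,125),(271,125),(203,200),(275,200),(208,268),(277,267)]: f('cell',u,v,.012)
```

```text
hA [0.6414 0.0695]
hB [ 0.6227 -0.1354]
bA [0.6387 0.0376]
bB [ 0.6256 -0.1083]
[[ 0.52707316  0.10485872]
 [ 0.68281969  0.09035665]
 [ 0.66146079 -0.14505161]
 [ 0.50482681 -0.13049248]] [ 0.59404511 -0.02008218]
cell [0.5399 0.0981]
cell [0.6107 0.0915]
cell [0.5328 0.0221]
cell [0.6043 0.0155]
cell [ 0.5265 -0.0514]
cell [ 0.5987 -0.0581]
cell [ 0.5175 -0.1269]
cell [ 0.5914 -0.1325]
```

View pics/w9c.png

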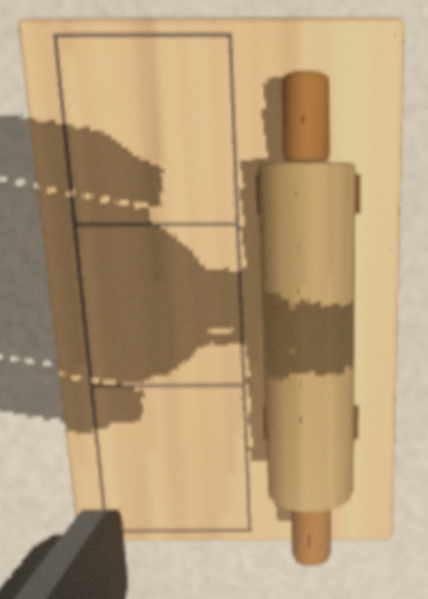

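```bash
python3 -c "
from h import *
go(.632,-.034,.198,84.8)"
```

```text
t 17.33 pos [ 0.6398 -0.0436  0.361 ] rot [179.99  -0.36  84.73] w 0.0857 | shift [  7.8  -8.7 163.1] twist -0.0012 | F [ 0.2  0.6 -0.3]
```

Request:
servo_tool:
  series:
    - {"jaw":1,"x":8,"y":-9,"z":10,"twist":0}
    - {"jaw":1,"x":9,"y":-9,"z":35,"twist":0}
    - {"jaw":1,"x":9,"y":-9,"z":65,"twist":0}
    - {"jaw":1,"x":9,"y":-9,"z":95,"twist":0}
    - {"jaw":1,"x":9,"y":-9,"z":120,"twist":0}
    - {"jaw":1,"x":9,"y":-9,"z":140,"twist":0}
    - {"jaw":1,"x":9,"y":-9,"z":155,"twist":0}
    - {"jaw":1,"x":9,"y":-9,"z":162,"twist":0}
    - {"jaw":1,"x":9,"y":-9,"z":162,"twist":0}
    - {"jaw":1,"x":9,"y":-9,"z":162,"twist":0}

```text
clock: 18.17
ee_pos: [0.6318, -0.0321, 0.2]
tcp_rot: [179.9, -0.4, 84.8]
wrist_force: [1.0, -0.1, 0.1]
width: 0.0852
```

```bash
python3 -c "
from h import *
go(.632,-.034,.198,84.8)
o,c=snap('wrist','w10.png')"
```

```text
t 18.17 pos [ 0.6318 -0.0321  0.2   ] rot [179.95  -0.36  84.78] w 0.0852 | shift [-1.9  0.4  1.9] twist -0.0004 | F [ 1.  -0.1  0.1]
```

View pics/w10.png

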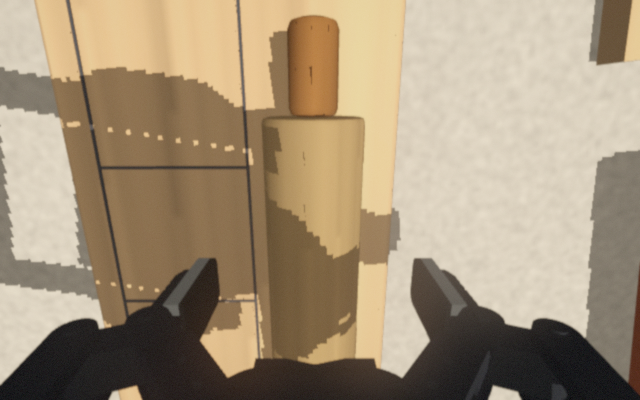

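Request:
servo_tool:
  series:
    - {"jaw":1,"x":-2,"y":0,"z":2,"twist":0}
    - {"jaw":0.6,"x":-2,"y":0,"z":2,"twist":0}
    - {"jaw":0.3,"x":-2,"y":0,"z":2,"twist":0}
    - {"jaw":0,"x":-2,"y":0,"z":2,"twist":0}
    - {"jaw":0,"x":-2,"y":0,"z":2,"twist":0}
    - {"jaw":0,"x":-2,"y":0,"z":2,"twist":0}
    - {"jaw":0,"x":-2,"y":0,"z":2,"twist":0}
    - {"jaw":0,"x":-2,"y":0,"z":2,"twist":0}
  squeeze: 60

```text
clock: 18.88
ee_pos: [0.6314, -0.0343, 0.1989]
tcp_rot: [-180.0, -0.3, 84.8]
wrist_force: [-7.3, 0.3, 8.2]
width: 0.0367
```

```bash
python3 -c "
from h import *
o,c=snap('wrist','w11.png')
np.save('w11.npy',dict(o=o,c=c),allow_pickle=True)
go(.477,-.29,.36,108)"
```

```text
t 18.93 pos [ 0.6314 -0.0343  0.1989] rot [-179.98   -0.34   84.78] w 0.0364 | shift [-267.7 -130.5 -162.7] twist -0.4053 | F [-6.8  0.1  6.8]
```

View pics/w11.png

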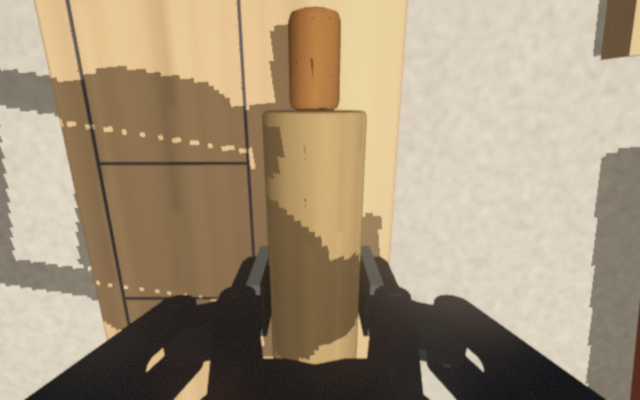

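```bash
python3 -c "
from h import *
go(.55,-.29,.36,107)"
```

```text
t 18.93 pos [ 0.6314 -0.0343  0.1989] rot [-179.98   -0.34   84.78] w 0.0364 | shift [-261.1  -57.8 -162.7] twist -0.3879 | F [-6.8  0.1  6.8]
```

Request:
servo_tool:
  series:
    - {"jaw":0,"x":0,"y":0,"z":-8,"twist":0}
    - {"jaw":0,"x":0,"y":0,"z":-25,"twist":0}
    - {"jaw":0,"x":0,"y":0,"z":-50,"twist":0}
    - {"jaw":0,"x":-10,"y":-2,"z":-78,"twist":-0.03}
    - {"jaw":0,"x":-32,"y":-7,"z":-100,"twist":-0.09}
    - {"jaw":0,"x":-62,"y":-14,"z":-120,"twist":-0.15}
    - {"jaw":0,"x":-96,"y":-21,"z":-135,"twist":-0.22}
    - {"jaw":0,"x":-130,"y":-29,"z":-145,"twist":-0.28}
    - {"jaw":0,"x":-165,"y":-37,"z":-155,"twist":-0.34}
    - {"jaw":0,"x":-200,"y":-45,"z":-162,"twist":-0.388}

```text
clock: 19.77
ee_pos: [0.5675, -0.2317, 0.3611]
tcp_rot: [179.8, -0.3, 107.2]
wrist_force: [0.2, -0.7, -2.8]
width: 0.0367
```

```bash
python3 -c "
from h import *
go(.55,-.29,.36,107)"
```

```text
t 19.77 pos [ 0.5675 -0.2317  0.3611] rot [179.84  -0.28 107.2 ] w 0.0367 | shift [-50.5 -33.9   0.7] twist 0.0034 | F [ 0.2 -0.7 -2.8]
```

Request:
servo_tool:
  series:
    - {"jaw":0,"x":-25,"y":-17,"z":0,"twist":0}
    - {"jaw":0,"x":-42,"y":-28,"z":0,"twist":0}
    - {"jaw":0,"x":-50,"y":-34,"z":0,"twist":0}
    - {"jaw":0,"x":-50,"y":-34,"z":0,"twist":0}
    - {"jaw":0,"x":-50,"y":-34,"z":0,"twist":0}
    - {"jaw":0,"x":-50,"y":-34,"z":0,"twist":0}

```text
clock: 20.27
ee_pos: [0.5503, -0.2881, 0.3607]
tcp_rot: [179.8, -0.3, 107.3]
wrist_force: [-0.4, 0.4, -2.2]
width: 0.0365
```

```bash
python3 -c "
from h import *
o,c=snap('wrist','w12.png')
np.save('w12.npy',dict(o=o,c=c),allow_pickle=True)
go(.477,-.29,.36,108)"
```

```text
t 20.32 pos [ 0.5504 -0.288   0.3607] rot [179.84  -0.3  107.3 ] w 0.0361 | shift [ 19.9 -70.6   0.6] twist -0.0123 | F [-0.4  0.4 -2.8]
```

View pics/w12.png

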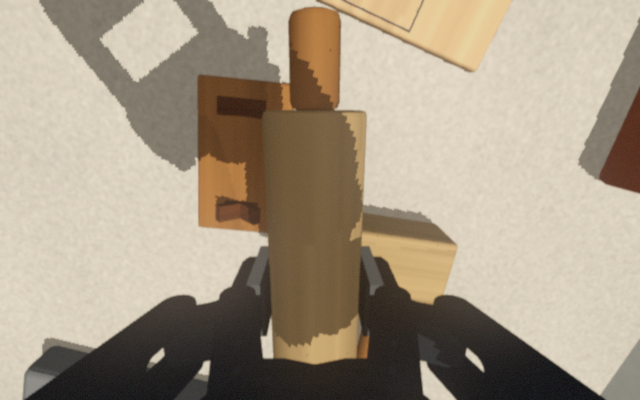

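Run:
```python
from h import *
D=np.load('w12.npy',allow_pickle=True).item();o,c=D['o'],D['c']
im=cv2.imread('pics/w12.png')
cv2.imwrite('pics/w12c.png',cv2.resize(im[65:240,185:300],None,fx=3.4,fy=3.4,interpolation=cv2.INTER_CUBIC))
a=px2w(c,198.5,75,.012,o)[:2];b=px2w(c,199.5,226.5,.012,o)[:2]
y=(a-b)/np.linalg.norm(a-b);x=np.array([y[1],-y[0]])
print(a,b,np.linalg.norm(a-b),'yaw',np.degrees(np.arctan2(x[1],x[0])),'c',(a+b)/2+.045*x)
```

```text
[ 0.42182379 -0.22375108] [ 0.45224755 -0.36757729] 0.147008787591569 yaw 11.943788305153596 c [ 0.48106147 -0.28635135]
```

View pics/w12c.png

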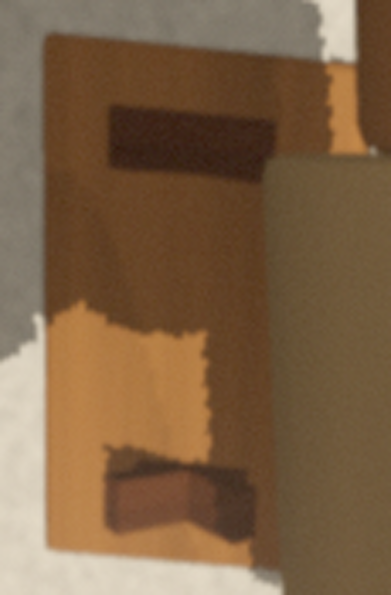

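Run:
```python
from h import *
im=cv2.imread('pics/top0.png'); 
_,c=snap('top','t2.png')
cv2.imwrite('pics/crc.png',cv2.resize(im[205:270,385:465],None,fx=8,fy=8,interpolation=cv2.INTER_CUBIC))
cv2.imwrite('pics/t2c.png',cv2.resize(cv2.imread('pics/t2.png')[150:290,170:470],None,fx=2.66,fy=2.66,interpolation=cv2.INTER_CUBIC))
```

```text
(no output)
```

View pics/crc.png

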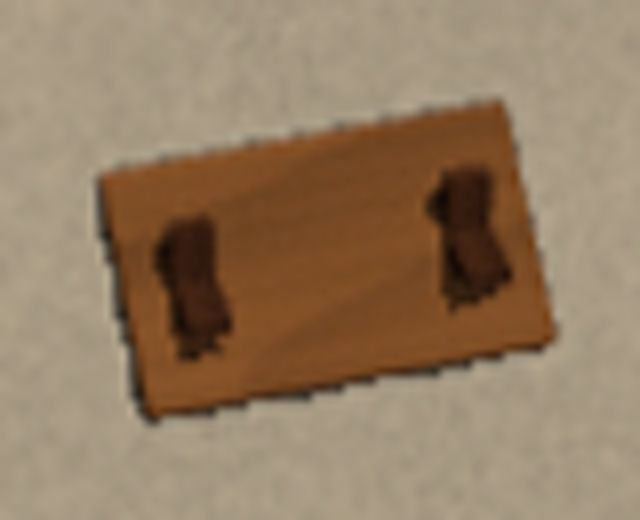

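Run:
```python
from h import *
c=vision.read_camera('top')
P=np.array([px2w(c,u/8+385,v/8+205,.012)[:2] for u,v in [(100,178),(503,102),(555,340),(145,412)]])
print(P,P.mean(0),[np.linalg.norm(P[i]-P[i-1]) for i in range(4)])
for i,j in((0,1),(3,2)): d=P[i]-P[j]; print(np.degrees(np.arctan2(-d[0],d[1])))
for i,j in((1,2),(0,3)): d=P[i]-P[j]; print(np.degrees(np.arctan2(d[1],d[0])))
```

```text
[[ 0.50660544 -0.20982576]
 [ 0.53743813 -0.35421725]
 [ 0.45251997 -0.37136527]
 [ 0.42357811 -0.22578177]] [ 0.48003541 -0.29029751] [np.float64(0.08454661997895209), np.float64(0.14764673624738417), np.float64(0.08663225896377331), np.float64(0.14843243049313118)]
12.053648110399465
11.243753918990517
11.416539243043804
10.878351521025548
```

```bash
python3 -c "
from h import *
go(.481,-.2865,.230,101.8)"
```

```text
t 20.42 pos [ 0.5503 -0.2883  0.3608] rot [179.84  -0.29 107.29] w 0.0365 | shift [ 21.7 -66.  130.7] twist 0.0958 | F [-0.5  0.4 -2.7]
```

View pics/t2c.png

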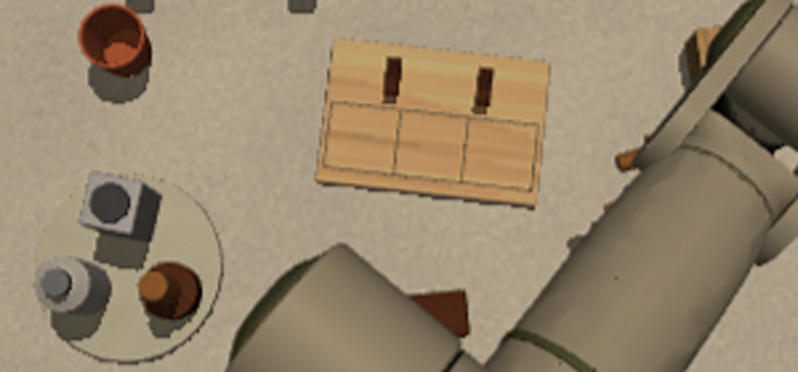

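Everything fine. Move over the cradle.

Request:
servo_tool:
  series:
    - {"jaw":0,"x":4,"y":-12,"z":0,"twist":0.02}
    - {"jaw":0,"x":11,"y":-34,"z":5,"twist":0.05}
    - {"jaw":0,"x":18,"y":-54,"z":20,"twist":0.08}
    - {"jaw":0,"x":21,"y":-64,"z":45,"twist":0.096}
    - {"jaw":0,"x":22,"y":-66,"z":75,"twist":0.096}
    - {"jaw":0,"x":22,"y":-66,"z":100,"twist":0.096}
    - {"jaw":0,"x":22,"y":-66,"z":120,"twist":0.096}
    - {"jaw":0,"x":22,"y":-66,"z":130,"twist":0.096}
    - {"jaw":0,"x":22,"y":-66,"z":130,"twist":0.096}
    - {"jaw":0,"x":22,"y":-66,"z":130,"twist":0.096}

```text
clock: 21.25
ee_pos: [0.4813, -0.2861, 0.2313]
tcp_rot: [179.8, -0.3, 101.8]
wrist_force: [-0.4, 0.1, -3.0]
width: 0.0365
```

```bash
python3 -c "
from h import *
o,c=snap('wrist','w13.png')
np.save('w13.npy',dict(o=o,c=c),allow_pickle=True)
go(.481,-.2865,.199,101.8)"
```

```text
t 21.30 pos [ 0.4814 -0.2862  0.232 ] rot [179.8   -0.21 101.82] w 0.0363 | shift [-0.3 -0.5 33. ] twist 0.0003 | F [ 0.3  0.3 -2.6]
```

View pics/w13.png

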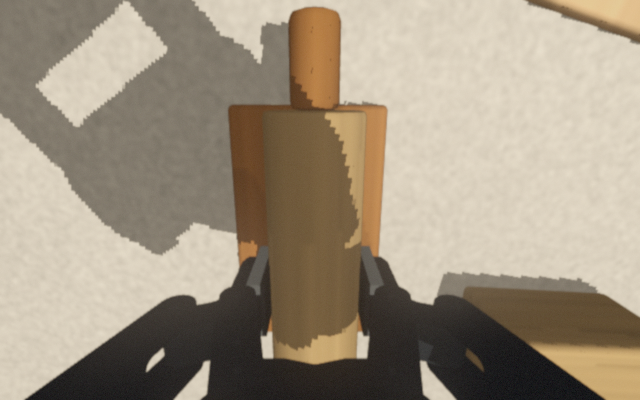

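Run:
```python
from h import *
D=np.load('w13.npy',allow_pickle=True).item();o,c=D['o'],D['c']
p=o['ee_pos'][:2];t=np.radians(101.8);x=np.array([np.cos(t),np.sin(t)]);y=np.array([np.sin(t),-np.cos(t)])
def f(n,u,v,z): q=px2w(c,u,v,z,o)[:2]; print(n,q.round(4),'rel tool x,y',round((q-p)@x*1000,1),round((q-p)@y*1000,1))
za=.045+.033
f('L',229,106,.012);f('R',386,105,.012);f('hend',315,8,za+.009);f('barrel end',313,109,za+.018);f('axL',290,30,za);f('axR',340,30,za)
f('barL',263.5,125,za);f('barR',365.5,125,za)
```

```text
L [ 0.4212 -0.2238] rel tool x,y 73.2 -46.1
R [ 0.5057 -0.2056] rel tool x,y 73.7 40.4
hend [ 0.4612 -0.1855] rel tool x,y 102.5 0.9
barrel end [ 0.4667 -0.2147] rel tool x,y 72.8 0.3
axL [ 0.4539 -0.1915] rel tool x,y 98.1 -7.5
axR [ 0.4704 -0.1881] rel tool x,y 98.2 9.4
barL [ 0.4502 -0.2241] rel tool x,y 67.0 -17.8
barR [ 0.4865 -0.2166] rel tool x,y 67.0 19.3
```

Request:
servo_tool:
  series:
    - {"jaw":0,"x":-2,"y":-2.5,"z":4,"twist":0}
    - {"jaw":0,"x":-2,"y":-2.5,"z":11,"twist":0}
    - {"jaw":0,"x":-2,"y":-2.5,"z":18,"twist":0}
    - {"jaw":0,"x":-2,"y":-2.5,"z":24,"twist":0}
    - {"jaw":0,"x":-2,"y":-2.5,"z":28,"twist":0}
    - {"jaw":0,"x":-2,"y":-2.5,"z":30,"twist":0}
    - {"jaw":0,"x":-2,"y":-2.5,"z":31,"twist":0}
    - {"jaw":0,"x":-2,"y":-2.5,"z":31,"twist":0}

```text
clock: 21.97
ee_pos: [0.4794, -0.2886, 0.2009]
tcp_rot: [179.8, -0.2, 101.8]
wrist_force: [-0.4, 0.3, -2.2]
width: 0.0366
```

```bash
python3 -c "
from h import *
go(.481,-.2865,.1989,101.8)"
```

```text
t 21.97 pos [ 0.4794 -0.2886  0.2009] rot [179.81  -0.21 101.82] w 0.0366 | shift [1.7 2.  2. ] twist 0.0003 | F [-0.4  0.3 -2.2]
```

Request:
servo_tool:
  series:
    - {"jaw":0,"x":0,"y":0,"z":1,"twist":0}
    - {"jaw":0,"x":0,"y":0,"z":1.5,"twist":0}
    - {"jaw":0,"x":0,"y":0,"z":2,"twist":0}
    - {"jaw":0,"x":0,"y":0,"z":2,"twist":0}

```text
clock: 22.3
ee_pos: [0.4795, -0.2886, 0.2007]
tcp_rot: [179.8, -0.2, 101.8]
wrist_force: [-6.3, 4.2, 13.3]
width: 0.0365
```

Request:
servo_tool:
  series:
    - {"jaw":0,"x":0,"y":-1,"z":0.5,"twist":0}
    - {"jaw":0,"x":0,"y":-1.8,"z":1,"twist":0}
    - {"jaw":0,"x":0,"y":-1.8,"z":1.5,"twist":0}
    - {"jaw":0,"x":0,"y":-1.8,"z":1.5,"twist":0}

```text
clock: 22.63
ee_pos: [0.4777, -0.289, 0.1991]
tcp_rot: [179.8, -0.2, 101.8]
wrist_force: [-1.9, -0.7, -0.0]
width: 0.0368
```

Request:
servo_tool:
  series:
    - {"jaw":0.5,"x":0,"y":0,"z":0,"twist":0}
    - {"jaw":0.7,"x":0,"y":0,"z":0,"twist":0}
    - {"jaw":1,"x":0,"y":0,"z":0,"twist":0}
    - {"jaw":1,"x":0,"y":0,"z":0,"twist":0}
    - {"jaw":1,"x":0,"y":0,"z":-10,"twist":0}
    - {"jaw":1,"x":0,"y":0,"z":-40,"twist":0}
    - {"jaw":1,"x":0,"y":0,"z":-80,"twist":0}
    - {"jaw":1,"x":0,"y":0,"z":-115,"twist":0}
    - {"jaw":1,"x":0,"y":0,"z":-145,"twist":0}
    - {"jaw":1,"x":0,"y":0,"z":-160,"twist":0}

```text
clock: 23.47
ee_pos: [0.4772, -0.2895, 0.3642]
tcp_rot: [179.6, 0.1, 101.8]
wrist_force: [0.2, -1.3, 0.0]
width: 0.0855
```

Request:
servo_tool:
  series:
    - {"jaw":1,"x":0,"y":0,"z":-5,"twist":0}
    - {"jaw":1,"x":0,"y":0,"z":-5,"twist":0}

```text
clock: 23.63
ee_pos: [0.4772, -0.2894, 0.3715]
tcp_rot: [179.4, 0.3, 101.8]
wrist_force: [0.2, -0.9, 0.3]
width: 0.0853
```

```bash
python3 -c "
from h import *
o,c=snap('wrist','w14.png')
np.save('w14.npy',dict(o=o,c=c),allow_pickle=True)
go(.4003,.252,.34,84.8)"
```

```text
t 23.68 pos [ 0.4771 -0.2894  0.3696] rot [179.53   0.2  101.83] w 0.0854 | shift [545.7  35.6  28. ] twist 0.2973 | F [ 0.5  0.6 -0. ]
```

View pics/w14.png

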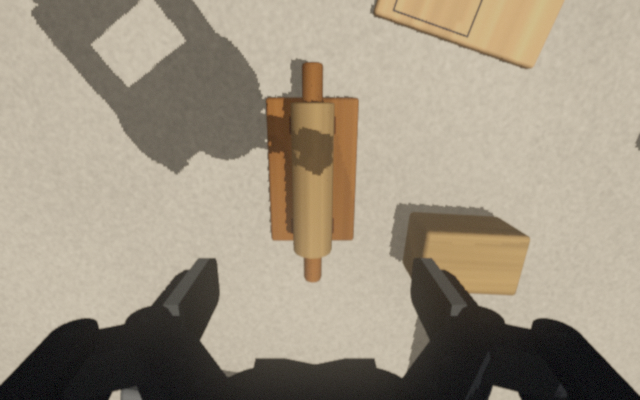

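Run:
```python
from h import *
D=np.load('w14.npy',allow_pickle=True).item();o,c=D['o'],D['c']
im=cv2.imread('pics/w14.png')
cv2.imwrite('pics/w14c.png',cv2.resize(im[55:290,250:375],None,fx=2.55,fy=2.55,interpolation=cv2.INTER_CUBIC))
t=np.radians(11.8);X=np.array([np.cos(t),np.sin(t)]);Y=np.array([-X[1],X[0]])
g=lambda u,v,z:px2w(c,u,v,z,o)[:2]
C=np.array([g(266.5,98,.012),g(358.5,98,.012),g(354,240,.012),g(272,240,.012)]);cc=C.mean(0)
print(cc,[np.linalg.norm(C[i]-C[i-1]).round(4) for i in range(4)])
for n,a,b,z in(('h',(312.5,62.5),(313.5,282),.045),('barrel',(313,102),(312.5,257),.045)):
    A,B=g(*a,z),g(*b,z); m=(A+B)/2-cc; d=A-B; print(n,np.linalg.norm(d),'yaw',np.degrees(np.arctan2(-d[0],d[1])),'mid rel cradle x,y mm',(m@X*1000).round(1),(m@Y*1000).round(1))
```

```text
[ 0.47896909 -0.28660208] [np.float64(0.1467), np.float64(0.0876), np.float64(0.1471), np.float64(0.0889)]
h 0.20665040280153818 yaw 12.007186314524239 mid rel cradle x,y mm 0.0 -1.9
barrel 0.14713659376368485 yaw 11.557870999880958 mid rel cradle x,y mm -0.3 -3.6
```

View pics/w14c.png

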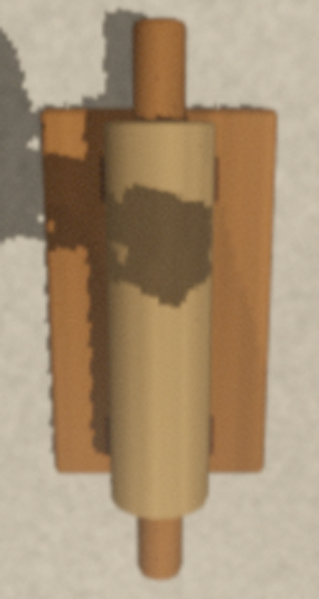

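Request:
servo_tool:
  series:
    - {"jaw":1,"x":20,"y":1,"z":0,"twist":0.03}
    - {"jaw":1,"x":56,"y":4,"z":0,"twist":0.09}
    - {"jaw":1,"x":94,"y":6,"z":0,"twist":0.15}
    - {"jaw":1,"x":132,"y":9,"z":0,"twist":0.2}
    - {"jaw":1,"x":170,"y":11,"z":0,"twist":0.25}
    - {"jaw":1,"x":208,"y":14,"z":0,"twist":0.297}
    - {"jaw":1,"x":246,"y":16,"z":0,"twist":0.297}
    - {"jaw":1,"x":284,"y":19,"z":0,"twist":0.297}
    - {"jaw":1,"x":322,"y":21,"z":0,"twist":0.297}
    - {"jaw":1,"x":358,"y":23,"z":0,"twist":0.297}

```text
clock: 24.52
ee_pos: [0.4253, 0.0676, 0.3673]
tcp_rot: [179.7, 0.0, 84.8]
wrist_force: [1.4, -0.2, -0.9]
width: 0.0853
```

```bash
python3 -c "
from h import *
go(.4003,.252,.345,84.8)
o,c=snap('top','t3.png')
cv2.imwrite('pics/t3c.png',cv2.resize(cv2.imread('pics/t3.png')[205:270,385:465],None,fx=8,fy=8,interpolation=cv2.INTER_CUBIC))
"
```

```text
t 24.52 pos [0.4253 0.0676 0.3673] rot [1.7965e+02 4.0000e-02 8.4810e+01] w 0.0853 | shift [181.4 -41.7  21.9] twist 0.0002 | F [ 1.4 -0.2 -0.9]
```

View pics/t3c.png

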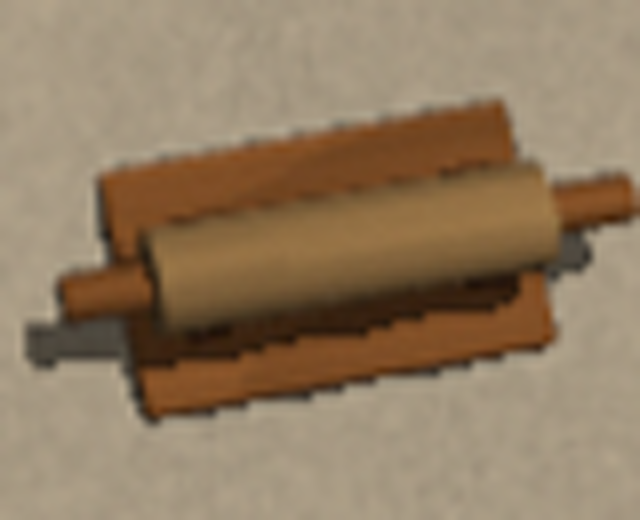

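Run:
```python
from h import *
c=vision.read_camera('top')
g=lambda u,v,z:px2w(c,u/8+385,v/8+205,z)[:2]
P=np.array([g(u,v,.012) for u,v in [(100,178),(503,102),(555,340),(145,412)]]).mean(0)
A,B=g(61,297,.045),g(632,203,.045);t=np.radians(11.8);X=np.array([np.cos(t),np.sin(t)]);Y=np.array([-X[1],X[0]])
m=(A+B)/2-P;print(P,np.linalg.norm(A-B),m@X,m@Y)
A,B=g(151,282,.045),g(555,212,.045);m=(A+B)/2-P;print(np.linalg.norm(A-B),m@X,m@Y)
go(.4003,.252,.345,84.8)
```

```text
[ 0.48003541 -0.29029751] 0.20240448140580078 -0.0006877638591915037 -0.0003351456829458764
0.1434729772689668 -7.144406855153605e-05 -0.002694782546397234
t 24.62 pos [0.4249 0.0694 0.3673] rot [179.68  -0.    85.12] w 0.0856 | shift [179.8 -40.2  22. ] twist 0.0056 | F [-0.1  0.8 -0.3]
```

Request:
servo_tool:
  series:
    - {"jaw":1,"x":25,"y":-6,"z":0,"twist":0}
    - {"jaw":1,"x":60,"y":-13,"z":0,"twist":0}
    - {"jaw":1,"x":97,"y":-22,"z":5,"twist":0}
    - {"jaw":1,"x":133,"y":-30,"z":10,"twist":0}
    - {"jaw":1,"x":162,"y":-36,"z":16,"twist":0}
    - {"jaw":1,"x":176,"y":-39,"z":24,"twist":0}
    - {"jaw":1,"x":180,"y":-40,"z":40,"twist":0}
    - {"jaw":1,"x":180,"y":-40,"z":58,"twist":0}
    - {"jaw":1,"x":180,"y":-40,"z":70,"twist":0}
    - {"jaw":1,"x":180,"y":-40,"z":75,"twist":0}

```text
clock: 25.45
ee_pos: [0.4004, 0.2517, 0.2892]
tcp_rot: [180.0, 0.1, 85.1]
wrist_force: [-0.9, 0.3, -0.7]
width: 0.0856
```

```bash
python3 -c "
from h import *
go(.4003,.252,.254,84.8)"
```

```text
t 25.45 pos [0.4004 0.2517 0.2892] rot [1.7995e+02 1.2000e-01 8.5110e+01] w 0.0856 | shift [ 0.4 -0.2 35.2] twist 0.0054 | F [-0.9  0.3 -0.7]
```

Request:
servo_tool:
  series:
    - {"jaw":1,"x":0,"y":0,"z":12,"twist":0.005}
    - {"jaw":1,"x":0,"y":0,"z":24,"twist":0.005}
    - {"jaw":1,"x":0,"y":0,"z":32,"twist":0.005}
    - {"jaw":1,"x":0,"y":0,"z":35,"twist":0.005}
    - {"jaw":0.6,"x":0,"y":0,"z":35,"twist":0.005}
    - {"jaw":0.3,"x":0,"y":0,"z":35,"twist":0.005}
    - {"jaw":0,"x":0,"y":0,"z":35,"twist":0.005}
    - {"jaw":0,"x":0,"y":0,"z":35,"twist":0.005}
    - {"jaw":0,"x":0,"y":0,"z":35,"twist":0.005}
    - {"jaw":0,"x":0,"y":0,"z":35,"twist":0.005}
  squeeze: 40

```text
clock: 26.28
ee_pos: [0.4005, 0.2516, 0.2548]
tcp_rot: [179.9, 0.1, 84.8]
wrist_force: [-2.6, -1.0, 4.1]
width: 0.0292
```

Request:
servo_tool:
  series:
    - {"jaw":0,"x":0,"y":0,"z":0,"twist":0}
    - {"jaw":0,"x":0,"y":0,"z":0,"twist":0}

```text
clock: 26.45
ee_pos: [0.4004, 0.2516, 0.2548]
tcp_rot: [179.9, 0.1, 84.8]
wrist_force: [-0.6, 0.9, 0.8]
width: 0.029
```

```bash
python3 -c "
from h import *
go(.558,-.0916,.251,84.8)"
```

```text
t 26.45 pos [0.4004 0.2516 0.2548] rot [1.7991e+02 1.0000e-01 8.4830e+01] w 0.0290 | shift [-327.7  187.8    4.7] twist 0.0006 | F [-0.6  0.9  0.8]
```

Request:
servo_tool:
  series:
    - {"jaw":0,"x":0,"y":0,"z":-10,"twist":0}
    - {"jaw":0,"x":0,"y":0,"z":-30,"twist":0}
    - {"jaw":0,"x":0,"y":0,"z":-50,"twist":0}
    - {"jaw":0,"x":-9,"y":5,"z":-60,"twist":0}
    - {"jaw":0,"x":-30,"y":17,"z":-60,"twist":0}
    - {"jaw":0,"x":-58,"y":33,"z":-60,"twist":0}
    - {"jaw":0,"x":-90,"y":51,"z":-60,"twist":0}
    - {"jaw":0,"x":-122,"y":70,"z":-60,"twist":0}
    - {"jaw":0,"x":-155,"y":89,"z":-60,"twist":0}
    - {"jaw":0,"x":-187,"y":107,"z":-60,"twist":0}

```text
clock: 27.28
ee_pos: [0.4905, 0.0533, 0.3154]
tcp_rot: [179.9, 0.1, 84.8]
wrist_force: [0.4, 0.0, -1.1]
width: 0.029
```

```bash
python3 -c "
from h import *
go(.558,-.092,.253,84.8)"
```

```text
t 27.28 pos [0.4905 0.0533 0.3154] rot [1.7991e+02 1.1000e-01 8.4820e+01] w 0.0290 | shift [-138.5   80.3   62.8] twist 0.0003 | F [ 0.4  0.  -1.1]
```

Request:
servo_tool:
  series:
    - {"jaw":0,"x":-32,"y":18,"z":0,"twist":0}
    - {"jaw":0,"x":-64,"y":37,"z":0,"twist":0}
    - {"jaw":0,"x":-95,"y":55,"z":0,"twist":0}
    - {"jaw":0,"x":-120,"y":69,"z":0,"twist":0}
    - {"jaw":0,"x":-134,"y":78,"z":8,"twist":0}
    - {"jaw":0,"x":-138.5,"y":80.3,"z":22,"twist":0}
    - {"jaw":0,"x":-138.5,"y":80.3,"z":38,"twist":0}
    - {"jaw":0,"x":-138.5,"y":80.3,"z":51,"twist":0}
    - {"jaw":0,"x":-138.5,"y":80.3,"z":60,"twist":0}
    - {"jaw":0,"x":-138.5,"y":80.3,"z":62,"twist":0}

```text
clock: 28.12
ee_pos: [0.5576, -0.0924, 0.2522]
tcp_rot: [-179.9, 0.1, 84.8]
wrist_force: [0.0, -0.6, -1.5]
width: 0.0291
```

Request:
servo_tool:
  series:
    - {"jaw":0,"x":0,"y":0,"z":0.5,"twist":0}
    - {"jaw":0,"x":0,"y":0,"z":1,"twist":0}
    - {"jaw":0,"x":0,"y":0,"z":1,"twist":0}

```text
clock: 28.37
ee_pos: [0.5577, -0.0926, 0.252]
tcp_rot: [-180.0, 0.1, 84.8]
wrist_force: [0.2, 0.6, -1.5]
width: 0.0291
```

```bash
python3 -c "
from h import *
go(.558,-.092,.2518,84.8)"
```

```text
t 28.37 pos [ 0.5577 -0.0926  0.252 ] rot [-1.7999e+02  9.0000e-02  8.4810e+01] w 0.0291 | shift [0.6 0.3 0.2] twist 0.0001 | F [ 0.2  0.6 -1.5]
```

Request:
servo_tool:
  series:
    - {"jaw":0,"x":0.6,"y":0,"z":0.8,"twist":0}
    - {"jaw":0,"x":0.6,"y":0,"z":0.8,"twist":0}
    - {"jaw":0.5,"x":0.6,"y":0,"z":0.8,"twist":0}
    - {"jaw":0.8,"x":0.6,"y":0,"z":0.8,"twist":0}
    - {"jaw":1,"x":0.6,"y":0,"z":0.8,"twist":0}
    - {"jaw":1,"x":0.6,"y":0,"z":0,"twist":0}
    - {"jaw":1,"x":0.6,"y":0,"z":-20,"twist":0}
    - {"jaw":1,"x":0.6,"y":0,"z":-50,"twist":0}
    - {"jaw":1,"x":0.6,"y":0,"z":-80,"twist":0}
    - {"jaw":1,"x":0.6,"y":0,"z":-92,"twist":0}

```text
clock: 29.2
ee_pos: [0.5581, -0.0918, 0.348]
tcp_rot: [179.7, 0.2, 84.8]
wrist_force: [0.6, -0.3, 0.5]
width: 0.0851
```

Request:
servo_tool:
  series:
    - {"jaw":1,"x":0,"y":0,"z":0,"twist":0}
    - {"jaw":1,"x":0,"y":0,"z":0,"twist":0}

```text
clock: 29.37
ee_pos: [0.5581, -0.0918, 0.3486]
tcp_rot: [179.6, 0.2, 84.8]
wrist_force: [-0.7, -0.5, -0.4]
width: 0.0855
```

```bash
python3 -c "
from h import *
o,c=snap('wrist','w15.png')
go(.4833,.300,.345,80.14)"
```

```text
t 29.42 pos [ 0.558  -0.0917  0.3474] rot [1.7973e+02 1.6000e-01 8.4820e+01] w 0.0855 | shift [ 383.4 -109.8    0.8] twist 0.0816 | F [-0.3 -0.4 -0.6]
```

View pics/w15.png

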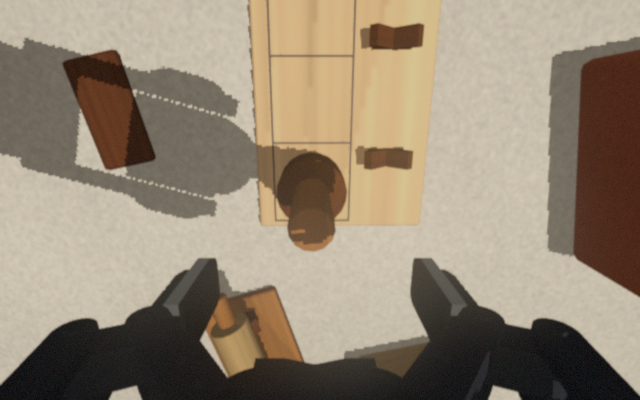

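Tamper is standing in its cell. Next, the tin.

Request:
servo_tool:
  series:
    - {"jaw":1,"x":20,"y":-6,"z":0,"twist":0.02}
    - {"jaw":1,"x":56,"y":-16,"z":0,"twist":0.04}
    - {"jaw":1,"x":94,"y":-27,"z":0,"twist":0.06}
    - {"jaw":1,"x":132,"y":-38,"z":0,"twist":0.082}
    - {"jaw":1,"x":170,"y":-49,"z":0,"twist":0.082}
    - {"jaw":1,"x":208,"y":-60,"z":0,"twist":0.082}
    - {"jaw":1,"x":246,"y":-71,"z":0,"twist":0.082}
    - {"jaw":1,"x":284,"y":-82,"z":0,"twist":0.082}
    - {"jaw":1,"x":322,"y":-93,"z":0,"twist":0.082}
    - {"jaw":1,"x":352,"y":-101,"z":0,"twist":0.082}

```text
clock: 30.25
ee_pos: [0.4879, 0.2705, 0.3442]
tcp_rot: [179.9, 0.2, 80.2]
wrist_force: [0.5, 0.1, -0.2]
width: 0.0859
```

```bash
python3 -c "
from h import *
go(.4833,.300,.2486,80.14)"
```

```text
t 30.25 pos [0.4879 0.2705 0.3442] rot [179.87   0.2   80.19] w 0.0859 | shift [28.6 -9.8 95.5] twist 0.0008 | F [ 0.5  0.1 -0.2]
```

Request:
servo_tool:
  series:
    - {"jaw":1,"x":20,"y":-7,"z":0,"twist":0}
    - {"jaw":1,"x":28.6,"y":-9.8,"z":10,"twist":0}
    - {"jaw":1,"x":28.6,"y":-9.8,"z":30,"twist":0}
    - {"jaw":1,"x":28.6,"y":-9.8,"z":52,"twist":0}
    - {"jaw":1,"x":28.6,"y":-9.8,"z":70,"twist":0}
    - {"jaw":1,"x":28.6,"y":-9.8,"z":84,"twist":0}
    - {"jaw":1,"x":28.6,"y":-9.8,"z":93,"twist":0}
    - {"jaw":1,"x":28.6,"y":-9.8,"z":96,"twist":0}
    - {"jaw":1,"x":28.6,"y":-9.8,"z":96,"twist":0}
    - {"jaw":1,"x":28.6,"y":-9.8,"z":96,"twist":0}

```text
clock: 31.08
ee_pos: [0.4836, 0.2998, 0.2484]
tcp_rot: [179.8, 0.2, 80.2]
wrist_force: [-0.4, 0.7, -1.1]
width: 0.0854
```

Request:
servo_tool:
  series:
    - {"jaw":0.7,"x":0,"y":0,"z":0,"twist":0}
    - {"jaw":0.4,"x":0,"y":0,"z":0,"twist":0}
    - {"jaw":0,"x":0,"y":0,"z":0,"twist":0}
    - {"jaw":0,"x":0,"y":0,"z":0,"twist":0}
    - {"jaw":0,"x":0,"y":0,"z":0,"twist":0}
    - {"jaw":0,"x":0,"y":0,"z":0,"twist":0}
  squeeze: 45

```text
clock: 31.58
ee_pos: [0.4835, 0.2999, 0.2491]
tcp_rot: [179.8, 0.2, 80.2]
wrist_force: [-1.9, -0.4, 6.3]
width: 0.0535
```

```bash
python3 -c "
from h import *
go(.5659,-.0164,.2456,80.14)"
```

```text
t 31.58 pos [0.4835 0.2999 0.2491] rot [1.7982e+02 1.6000e-01 8.0180e+01] w 0.0535 | shift [-297.6  135.2    4.8] twist 0.0006 | F [-1.9 -0.4  6.3]
```

Request:
servo_tool:
  series:
    - {"jaw":0,"x":0,"y":0,"z":-10,"twist":0}
    - {"jaw":0,"x":0,"y":0,"z":-30,"twist":0}
    - {"jaw":0,"x":0,"y":0,"z":-50,"twist":0}
    - {"jaw":0,"x":-10,"y":5,"z":-60,"twist":0}
    - {"jaw":0,"x":-32,"y":15,"z":-60,"twist":0}
    - {"jaw":0,"x":-62,"y":28,"z":-60,"twist":0}
    - {"jaw":0,"x":-95,"y":43,"z":-60,"twist":0}
    - {"jaw":0,"x":-128,"y":58,"z":-60,"twist":0}
    - {"jaw":0,"x":-160,"y":73,"z":-60,"twist":0}
    - {"jaw":0,"x":-192,"y":87,"z":-60,"twist":0}

```text
clock: 32.42
ee_pos: [0.5364, 0.0936, 0.31]
tcp_rot: [179.8, 0.2, 80.2]
wrist_force: [0.1, 0.3, -1.5]
width: 0.0534
```

```bash
python3 -c "
from h import *
go(.5659,-.0164,.2475,80.14)"
```

```text
t 32.42 pos [0.5364 0.0936 0.31  ] rot [1.7981e+02 1.7000e-01 8.0170e+01] w 0.0534 | shift [-103.1   47.6   63. ] twist 0.0005 | F [ 0.1  0.3 -1.5]
```

Request:
servo_tool:
  series:
    - {"jaw":0,"x":-30,"y":14,"z":0,"twist":0}
    - {"jaw":0,"x":-60,"y":28,"z":0,"twist":0}
    - {"jaw":0,"x":-85,"y":39,"z":0,"twist":0}
    - {"jaw":0,"x":-99,"y":46,"z":8,"twist":0}
    - {"jaw":0,"x":-103,"y":47.6,"z":24,"twist":0}
    - {"jaw":0,"x":-103,"y":47.6,"z":40,"twist":0}
    - {"jaw":0,"x":-103,"y":47.6,"z":52,"twist":0}
    - {"jaw":0,"x":-103,"y":47.6,"z":60,"twist":0}
    - {"jaw":0,"x":-103,"y":47.6,"z":62.5,"twist":0}
    - {"jaw":0,"x":-103,"y":47.6,"z":62.5,"twist":0}

```text
clock: 33.25
ee_pos: [0.5658, -0.0162, 0.2475]
tcp_rot: [179.9, 0.2, 80.2]
wrist_force: [-0.1, -0.7, -1.8]
width: 0.0538
```

```bash
python3 -c "
from h import *
go(.5659,-.0164,.2461,80.14)"
```

```text
t 33.25 pos [ 0.5658 -0.0162  0.2475] rot [1.7988e+02 1.7000e-01 8.0180e+01] w 0.0538 | shift [-0.2  0.2  1.4] twist 0.0007 | F [-0.1 -0.7 -1.8]
```

Request:
servo_tool:
  series:
    - {"jaw":0,"x":0,"y":0,"z":1,"twist":0}
    - {"jaw":0,"x":0,"y":0,"z":1.8,"twist":0}
    - {"jaw":0,"x":0,"y":0,"z":1.8,"twist":0}

```text
clock: 33.5
ee_pos: [0.5659, -0.0162, 0.2462]
tcp_rot: [179.8, 0.2, 80.2]
wrist_force: [-0.2, 0.2, -2.1]
width: 0.054
```

Request:
servo_tool:
  series:
    - {"jaw":0.8,"x":0,"y":0,"z":0,"twist":0}
    - {"jaw":0.9,"x":0,"y":0,"z":0,"twist":0}
    - {"jaw":1,"x":0,"y":0,"z":0,"twist":0}
    - {"jaw":1,"x":0,"y":0,"z":-5,"twist":0}
    - {"jaw":1,"x":0,"y":0,"z":-25,"twist":0}
    - {"jaw":1,"x":0,"y":0,"z":-55,"twist":0}
    - {"jaw":1,"x":0,"y":0,"z":-82,"twist":0}
    - {"jaw":1,"x":0,"y":0,"z":-95,"twist":0}
    - {"jaw":1,"x":0,"y":0,"z":-95,"twist":0}
    - {"jaw":1,"x":0,"y":0,"z":-95,"twist":0}

```text
clock: 34.33
ee_pos: [0.5655, -0.0158, 0.3415]
tcp_rot: [179.8, 0.2, 80.2]
wrist_force: [-0.3, -1.4, -0.1]
width: 0.085
```

```bash
python3 -c "
from h import *
o,c=snap('wrist','w16.png')
go(.4026,.3445,.345,84.9)"
```

```text
t 34.38 pos [ 0.5654 -0.0158  0.3405] rot [1.7987e+02 1.7000e-01 8.0190e+01] w 0.0854 | shift [ 327.3 -221.8   -6. ] twist -0.0822 | F [ 0.1 -1.  -0.5]
```

View pics/w16.png

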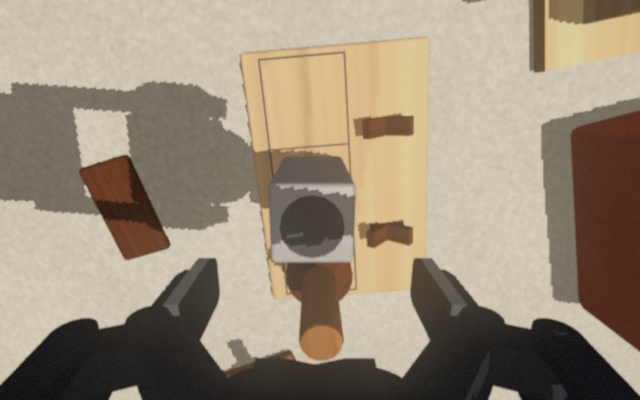

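Tin and tamper both stand. Now the bottle.

Request:
servo_tool:
  series:
    - {"jaw":1,"x":16,"y":-11,"z":0,"twist":0}
    - {"jaw":1,"x":45,"y":-30,"z":-2,"twist":-0.02}
    - {"jaw":1,"x":76,"y":-52,"z":-4,"twist":-0.04}
    - {"jaw":1,"x":108,"y":-73,"z":-5,"twist":-0.06}
    - {"jaw":1,"x":140,"y":-95,"z":-5,"twist":-0.082}
    - {"jaw":1,"x":172,"y":-117,"z":-5,"twist":-0.082}
    - {"jaw":1,"x":204,"y":-138,"z":-5,"twist":-0.082}
    - {"jaw":1,"x":236,"y":-160,"z":-5,"twist":-0.082}
    - {"jaw":1,"x":268,"y":-182,"z":-5,"twist":-0.082}
    - {"jaw":1,"x":296,"y":-201,"z":-5,"twist":-0.082}

```text
clock: 35.22
ee_pos: [0.4163, 0.312, 0.3428]
tcp_rot: [-180.0, 0.2, 84.9]
wrist_force: [-0.0, -0.0, 0.1]
width: 0.0855
```

```bash
python3 -c "
from h import *
go(.4026,.3445,.2475,84.9)"
```

```text
t 35.22 pos [0.4163 0.312  0.3428] rot [-179.98    0.24   84.92] w 0.0855 | shift [ 31.6 -16.4  95.2] twist 0.0004 | F [-0.  -0.   0.1]
```

Request:
servo_tool:
  series:
    - {"jaw":1,"x":20,"y":-10,"z":0,"twist":0}
    - {"jaw":1,"x":31,"y":-16,"z":8,"twist":0}
    - {"jaw":1,"x":31.6,"y":-16.4,"z":28,"twist":0}
    - {"jaw":1,"x":31.6,"y":-16.4,"z":50,"twist":0}
    - {"jaw":1,"x":31.6,"y":-16.4,"z":70,"twist":0}
    - {"jaw":1,"x":31.6,"y":-16.4,"z":84,"twist":0}
    - {"jaw":1,"x":31.6,"y":-16.4,"z":93,"twist":0}
    - {"jaw":1,"x":31.6,"y":-16.4,"z":95,"twist":0}
    - {"jaw":1,"x":31.6,"y":-16.4,"z":95,"twist":0}
    - {"jaw":1,"x":31.6,"y":-16.4,"z":95,"twist":0}

```text
clock: 36.05
ee_pos: [0.4029, 0.3444, 0.2481]
tcp_rot: [180.0, 0.2, 84.9]
wrist_force: [-0.0, -0.5, 0.4]
width: 0.0855
```

Request:
servo_tool:
  series:
    - {"jaw":0.7,"x":0,"y":0,"z":0,"twist":0}
    - {"jaw":0.4,"x":0,"y":0,"z":0,"twist":0}
    - {"jaw":0,"x":0,"y":0,"z":0,"twist":0}
    - {"jaw":0,"x":0,"y":0,"z":0,"twist":0}
    - {"jaw":0,"x":0,"y":0,"z":0,"twist":0}
    - {"jaw":0,"x":0,"y":0,"z":0,"twist":0}
  squeeze: 40

```text
clock: 36.55
ee_pos: [0.4029, 0.3446, 0.2491]
tcp_rot: [179.9, 0.2, 84.9]
wrist_force: [-1.9, -1.3, 5.7]
width: 0.055
```

```bash
python3 -c "
from h import *
go(.5725,.0544,.2454,84.9)"
```

```text
t 36.55 pos [0.4029 0.3446 0.2491] rot [179.94   0.18  84.91] w 0.0550 | shift [-274.   194.7    4.8] twist 0.0002 | F [-1.9 -1.3  5.7]
```

Request:
servo_tool:
  series:
    - {"jaw":0,"x":0,"y":0,"z":-10,"twist":0}
    - {"jaw":0,"x":0,"y":0,"z":-30,"twist":0}
    - {"jaw":0,"x":0,"y":0,"z":-50,"twist":0}
    - {"jaw":0,"x":-10,"y":7,"z":-60,"twist":0}
    - {"jaw":0,"x":-30,"y":21,"z":-60,"twist":0}
    - {"jaw":0,"x":-55,"y":39,"z":-60,"twist":0}
    - {"jaw":0,"x":-85,"y":60,"z":-60,"twist":0}
    - {"jaw":0,"x":-115,"y":82,"z":-60,"twist":0}
    - {"jaw":0,"x":-145,"y":103,"z":-60,"twist":0}
    - {"jaw":0,"x":-170,"y":121,"z":-60,"twist":0}

```text
clock: 37.38
ee_pos: [0.5092, 0.1619, 0.3101]
tcp_rot: [179.9, 0.2, 84.9]
wrist_force: [0.6, 0.6, -2.1]
width: 0.0553
```

```bash
python3 -c "
from h import *
go(.5725,.0544,.2475,84.9)"
```

```text
t 37.38 pos [0.5092 0.1619 0.3101] rot [179.91   0.2   84.86] w 0.0553 | shift [-101.2   72.6   63.1] twist -0.0008 | F [ 0.6  0.6 -2.1]
```

Request:
servo_tool:
  series:
    - {"jaw":0,"x":-25,"y":18,"z":0,"twist":0}
    - {"jaw":0,"x":-55,"y":39,"z":0,"twist":0}
    - {"jaw":0,"x":-80,"y":57,"z":0,"twist":0}
    - {"jaw":0,"x":-97,"y":69.5,"z":8,"twist":0}
    - {"jaw":0,"x":-101.2,"y":72.6,"z":24,"twist":0}
    - {"jaw":0,"x":-101.2,"y":72.6,"z":40,"twist":0}
    - {"jaw":0,"x":-101.2,"y":72.6,"z":52,"twist":0}
    - {"jaw":0,"x":-101.2,"y":72.6,"z":60,"twist":0}
    - {"jaw":0,"x":-101.2,"y":72.6,"z":62.5,"twist":0}
    - {"jaw":0,"x":-101.2,"y":72.6,"z":62.5,"twist":0}

```text
clock: 38.22
ee_pos: [0.5724, 0.0541, 0.2479]
tcp_rot: [180.0, 0.2, 84.9]
wrist_force: [0.2, 0.5, -1.7]
width: 0.0552
```

```bash
python3 -c "
from h import *
go(.5725,.0544,.2461,84.9)"
```

```text
t 38.22 pos [0.5724 0.0541 0.2479] rot [179.96   0.2   84.86] w 0.0552 | shift [0.3 0.  1.8] twist -0.0008 | F [ 0.2  0.5 -1.7]
```

Request:
servo_tool:
  series:
    - {"jaw":0,"x":0,"y":0,"z":1,"twist":0}
    - {"jaw":0,"x":0,"y":0,"z":2,"twist":0}
    - {"jaw":0,"x":0,"y":0,"z":2,"twist":0}

```text
clock: 38.47
ee_pos: [0.5725, 0.0542, 0.2464]
tcp_rot: [179.9, 0.2, 84.9]
wrist_force: [-0.5, 0.3, -2.2]
width: 0.0552
```

Request:
servo_tool:
  series:
    - {"jaw":0.8,"x":0,"y":0,"z":0,"twist":0}
    - {"jaw":0.9,"x":0,"y":0,"z":0,"twist":0}
    - {"jaw":1,"x":0,"y":0,"z":0,"twist":0}
    - {"jaw":1,"x":0,"y":0,"z":-5,"twist":0}
    - {"jaw":1,"x":0,"y":0,"z":-25,"twist":0}
    - {"jaw":1,"x":0,"y":0,"z":-60,"twist":0}
    - {"jaw":1,"x":0,"y":0,"z":-100,"twist":0}
    - {"jaw":1,"x":0,"y":0,"z":-135,"twist":0}
    - {"jaw":1,"x":0,"y":0,"z":-155,"twist":0}
    - {"jaw":1,"x":0,"y":0,"z":-160,"twist":0}

```text
clock: 39.3
ee_pos: [0.5722, 0.0549, 0.4112]
tcp_rot: [179.5, 0.2, 84.9]
wrist_force: [0.6, 0.9, 0.7]
width: 0.0853
```

```bash
python3 -c "
from h import *
go(.5801,-.02,.4043,86.45)"
```

```text
t 39.30 pos [0.5722 0.0549 0.4112] rot [179.47   0.21  84.87] w 0.0853 | shift [-73.8  14.5   7.3] twist -0.0275 | F [0.6 0.9 0.7]
```

Go to the original view pose for a direct before/after comparison.

Request:
servo_tool:
  series:
    - {"jaw":1,"x":-20,"y":4,"z":2,"twist":-0.0275}
    - {"jaw":1,"x":-48,"y":9,"z":5,"twist":-0.0275}
    - {"jaw":1,"x":-68,"y":13,"z":7,"twist":-0.0275}
    - {"jaw":1,"x":-74,"y":14.5,"z":7,"twist":-0.0275}
    - {"jaw":1,"x":-74,"y":14.5,"z":7,"twist":-0.0275}
    - {"jaw":1,"x":-74,"y":14.5,"z":7,"twist":-0.0275}
    - {"jaw":1,"x":-74,"y":14.5,"z":7,"twist":-0.0275}

```text
clock: 39.88
ee_pos: [0.58, -0.0192, 0.4046]
tcp_rot: [179.5, 0.2, 86.5]
wrist_force: [-0.0, -0.5, 0.3]
width: 0.0851
```

```bash
python3 -c "
from h import *
go(.5801,-.02,.4043,86.45)
o,c=snap('wrist','w17.png')
snap('scene','s17.png')
np.save('w17.npy',dict(o=o,c=c),allow_pickle=True)
im=cv2.imread('pics/w17.png')
cv2.imwrite('pics/w17c.png',cv2.resize(im[45:305,225:425],None,fx=3,fy=3,interpolation=cv2.INTER_CUBIC)[:600]);
cv2.imwrite('pics/w17d.png',cv2.resize(im[205:305,225:425],None,fx=4,fy=4,interpolation=cv2.INTER_CUBIC))"
```

```text
t 39.88 pos [ 0.58   -0.0192  0.4046] rot [179.49   0.21  86.5 ] w 0.0851 | shift [-0.8  0.2  0.3] twist 0.0010 | F [-0.  -0.5  0.3]
```

View pics/w17c.png

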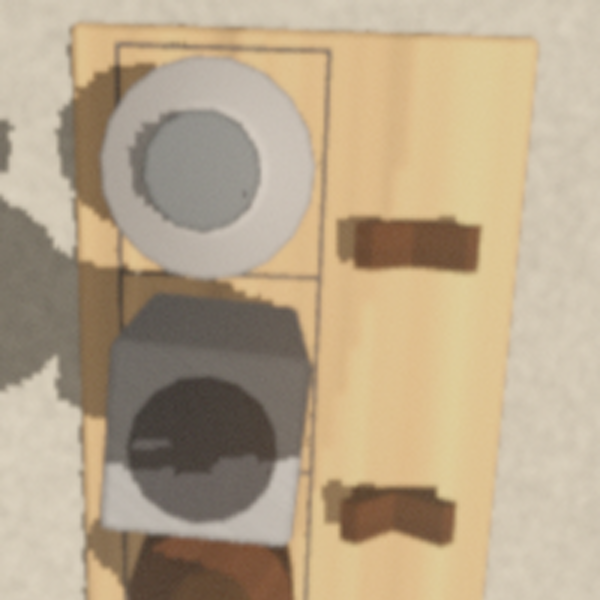

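View pics/w17d.png

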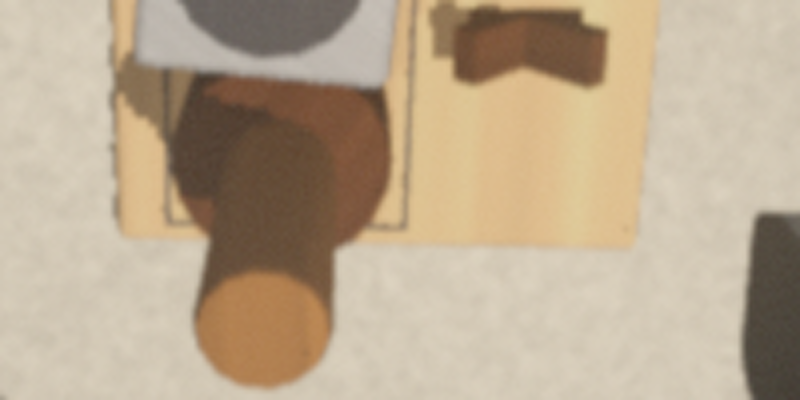

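View pics/s17.png

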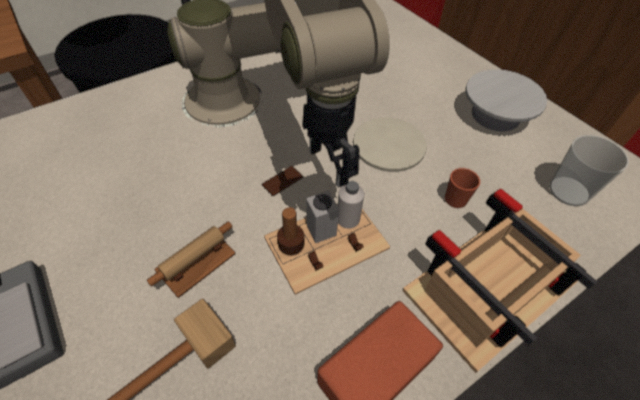

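```bash
python3 -c "
from station import close_job
print(close_job())"
```

```text
the job is handed in; nothing more can be done
None
```

The job is done and handed in, at about 40 s on the robot's clock (limit 144 s). I stood the bottle, tin and tamper on the plaster bat, then laid the rolling pin in the cradle. After that I returned the tamper, tin and bottle to where they started on the board.

**Last checks**
- **The three pieces:** I compared wrist pictures from nearly the same pose before and after. Each piece is upright and within about 1 mm of its start position relative to the board.
- **Pin in the cradle:** the pin lies level in both V-blocks and lines up with the cradle. By its handle ends, it is off centre lengthwise by about 2 mm in the wrist camera and 0.3 mm in the top camera. By its barrel ends, the figures are 3–4 mm and about 3 mm. I trusted the handle ends and left it there.
- **Mallet, pot and scraper:** the arm never went near them, and they look unmoved in the last scene picture.
- **Gripper:** it was open and clear of everything at hand-in.

**Disagreements between measurements**
- **Camera offset:** the wrist and top cameras differed by about 4 mm in y for the cradle. I used the wrist camera throughout, because the grasps were measured with it.
- **Seating the pin:** it first touched one V-block flank, with the gripper about 2 mm above its seated height and a force of about 13 N. I moved it 1.8 mm sideways and it seated with almost no force.

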